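Clamp a board in a dead-man glue clamp and hold the dial

TASK

Stand the loose board on its long narrow edge in the glue clamp, lowered in rather than dropped, between the cork fence and the clamp pad, with its dark brown laminated face towards the cork fence, and let go of it. Then turn the spring-return dial clockwise past its first two clicks to the third (green mark), not beyond into the red, so that the pad clamps the board against the fence. The dial springs back when let go: finish while still holding it at the third click, hands off the board, and leave the other things on the bench where they are.

Things in the scene. Friction and masses are not known exactly. Their poses are not given: they have to be found in the camera images.
- board: loose wooden board (two glued together) standing on a long edge: 160 mm long (its x), 40 mm thick (its y), 70 mm high, about 0.3 kg. Origin: centre of its underside. Its -y face is laminated dark brown, the +y face (two small dowel holes), the ends and edges are light raw wood
- brown_face (a point): centre of the board's dark brown face (board frame 0, -20, 35 mm)
- glue_clamp: glue clamp, fixed: plywood base 250x210 mm, 12 mm thick. Origin on the base's underside in the middle of the clamped board's place; z up, +x to the fence. Fence face (cork) at x +20, fence 24 mm high over the base; end stops with inner faces at y +-85.5, 16 mm high. Open pad's face at x -29, so the open slot is 49x171 mm, its middle x -4.5. Dial axis at x -125, y 0, on a housing 92x96 mm with its top at z 52
- dial (a joint): dial angle, rad: 0 at rest, grows as it is turned clockwise seen from above. Clicks (shallow detents) at 0.4, 0.8 and 1.2 (third, green mark); red from 1.45, stop at 1.6. Spring 0.08 N m at rest, 0.18 at 1.2; clicks +-0.08; with a board clamped it takes about 0.25 N m to hold 1.2 and 0.4 at 1.35. It springs back to 0 from everywhere when let go
- dial_grip (a point): point on the dial axis at which to take the dial's black bar grip, 84 mm over the table, 12 mm below the bar's top. Turns with the dial: x along the bar (52 mm long, white pointer line at the +x end), y across it (14 mm thick), z up. The bar is 36 mm high, on a disc of radius 29 mm whose top is 60 mm over the table. At dial 0, x points 0.6 rad left (counterclockwise) of the clamp's x
- press_pad: clamp pad, rubber-faced, 60 mm wide, 22 mm high, moved towards the fence (clamp's +x) by the dial, 8.5 mm per rad; it pushes the board along to the fence, meets full resistance at about dial 1.07 and presses about 9 N at 1.2. Origin: in its front face, lower edge; pad top 36 mm over the table
- masking_tape: roll of cream masking tape, 101 mm across, 25 high, a bystander; origin under its centre
- sanding_block: brown sanding block 126x97x24 mm, a bystander; origin under its centre
- spring_clamp: black spring clamp 142x97x20 mm, a bystander; origin under its centre
- dowel_pot: blue pot of dowels, 68 mm across, 62 high, a bystander; origin under its centre

How it is judged:
On the way:
1. the board stands in the open clamp, brown face to the fence, let go, with the dial still at rest (z of board in the frame of glue_clamp between 0.008 and 0.016 m and y of board in the frame of glue_clamp between -0.009 and 0.009 m and angle between board's own z axis and vertical below 0.06 rad and x of brown_face in the frame of glue_clamp between 0.005 and 0.024 m and contact force between the fingers and board below 0.1 N and value of joint dial below 0.2 rad), for 0.2 s.
At the end, for the whole second after the job is handed in: Board on the clamp base, centred within 9 mm between the stops, upright within 0.06 rad, brown face on the cork fence within 3.5 mm and 0.05 rad, at rest, fingers off it; robot holds the dial bar (over 0.5 N), dial between 1.10 and 1.34, pad pressing the board over 1.5 N (z of board in the frame of glue_clamp between 0.008 and 0.016 m and y of board in the frame of glue_clamp between -0.009 and 0.009 m and angle between board's own z axis and vertical below 0.06 rad and x of brown_face in the frame of glue_clamp between 0.0165 and 0.024 m and angle between the y axis of board and the x axis of glue_clamp, either way round below 0.05 rad and contact force between the fingers and board below 0.1 N and linear speed of board below 0.02 m/s and value of joint dial between 1.1 and 1.34 rad and contact force between press_pad and board above 1.5 N and contact force between any of the fingers, the arm and dial above 0.5 N); the arm keeps its last pose, push and grip.
It fails at once if the dial is turned into the red (value of joint dial above 1.45 rad).
It fails at once if the board is dropped (falls freely faster than 0.6 m/s) (contact force between the fingers and board below 0.05 N and linear speed of board above 0.6 m/s).
It fails at once if one of the other loose things (tape, sanding block, spring clamp, dowel pot) is shoved more than 30 mm (distance of any of masking_tape, sanding_block, spring_clamp, dowel_pot from where it was at the start of the episode above 0.03 m).
It also fails if it takes over 51 s, if anything falls off the work surface, if the arm or the gripper's body presses on something with over 40 N, if the wrist force passes 120 N, or if a joint passes its speed limit or range.

ROBOT

A 6-joint arm with a two-finger parallel gripper is mounted at the origin on a cart in front of the work surface, level with it; the furniture and walls round the work are solid. World frame = base frame: x ahead of the robot, y to its left, z up, the work surface at z = 0. Lengths are in m, angles in rad, forces in N, time in s.
With the tool pointing down it reaches from about 0.225 to 0.875 m from the base axis. Payload 3.4 kg.
Tool frame: the origin (TCP) lies between the finger pads; the fingertips stand 11 mm ahead of it and the grasp point (between the pads) lies 8 mm behind it; z points along the fingers, y is the direction in which the jaws open and shut (so a half turn about z gives the same grasp; the last joint's range is limited). The gripper opens to 85 mm and grips with 20 to 120 N. Pads are 22 mm wide; open, the fingers measure 114 mm over their backs; the gripper's body (76 mm by 85 mm) begins 54 mm behind the grasp point. The pads swing forward as they close: fully open they stand 13 mm farther back than shut.
Start: joints at [-0.121, 0.276, 1.505, -0, 1.361, -0.121], TCP at [0.575, -0, 0.242] pointing down, gripper open.
Joint ranges: [-2.89, 2.89], [-0.75, 2.08], [0.22, 2.7], [-1.18, 4.32], [0.11, 2.71], [-2.7, 2.7]. Speed limits (rad/s): [2.57, 2.57, 3.14, 3.14, 3.14, 3.14].

INTERFACE

Orientations are given as a unit quaternion [w, x, y, z].
In Python, from rig import manip gives the robot as it stands. The module is installed in compiled form; this text tells all that it offers.
- The arm moves only by the tool move_arm, never from a script. Its argument "series" is a list that holds one entry, the list of rows, each a list of 7 numbers: the shift along the world's x, y, z in m, then the turn, a rotation vector about the world's x, y, z in rad, then the finger opening in m, from 0 to 0.0854. A call has 1 to 20 rows; each row shifts and turns the commanded pose from where the row before left it; what a row does not reach is not made up. A row lasts 1/12 s, in which the tool goes at most 41.7 mm and 7.16 degrees, less where a joint would pass 70% of its speed; a pose out of reach is approached as far as the arm can. A call with a gripper value outside its range is refused whole. The fingers move at their own pace and stop on an object; "newtons" is the grip in N (left out, the last holds). Time passes only in rows, so rows that do not move let the fingers close. It gives the time, the measured TCP pose, the force and the opening at its end, in the units of the state.
- manip.get_state(): the state, without advancing time (a new reading comes with each control period).
- manip.get_image(name): name is "scene" or "side" or "wrist"; returns a dict with "color" (420x560x3 uint8, red, green, blue), "fx", "fy", "cx", "cy" (pixels), "R" (3x3) and "t" (3): a world point X has camera coordinates R X + t; the wrist camera has in their place "tool_from_camera" (4x4, takes a point from camera to tool coordinates, whose origin is the TCP and whose axes are the flange's). Camera axes: x right, y down, z forward; pixel columns grow to the right and rows downward; lengths in m; the calibration is good to about 2 mm. A picture is of the moment at which its call begins: read the wrist's pose just before it. There is no depth.
- manip.sign_off(): hands the job in, once; it reports no verdict.
The state is a dict: "clock": time; "qpos": joint angles; "qd": joint speeds; "effort": joint torques, N m; "position": TCP position; "ee_rot": TCP orientation; "contact_force": force on the tool from outside, world axes, zero at the start; "moment": the same for the moment, N m; "width": finger opening in m.
Only numpy, scipy, OpenCV 4.12 (cv2) and the standard library are available. Lean on these libraries where they do the work, as an engineer would, in place of code of your own. Each camera call takes 0.05 s, during which the arm holds its last target.

## Working session

There is one attempt and no reset: what is moved stays moved. The work goes in short steps, Python scripts to look and compute and a tool call to move; the robot and the scene stay as the last step left them, time stands still between calls to the robot, and variables do not carry over. Pictures are saved under pics/ and viewed, and the job is handed in when it is done.

Besides the shell and the picture viewer there is one more tool, called after "Request:" as a command line: name --argument value ..., lists and objects as JSON in quotes. move_arm: Moves the arm, as the interface text tells. Its arguments: {"type":"object","properties":{"series":{"type":"array"},"newtons":{"type":"number"}},"required":["series"]}

```bash
mkdir -p pics
cat > h.py <<'E'
from rig import manip
import numpy as np, cv2, json
from scipy.spatial.transform import Rotation as Rn
def snap(name,fn,crop=None,scale=1):
    s=manip.get_state(); im=manip.get_image(name)
    c=im["color"][:,:,::-1].copy()
    np.savez("pics/"+fn+".npz",color=c,**{k:v for k,v in im.items() if k!="color"},pos=s["position"],rot=s["ee_rot"])
    show(fn,crop,scale); return im
def show(fn,crop=None,scale=1,out=None):
    c=np.load("pics/"+fn+".npz")["color"]
    if crop: x0,y0,x1,y1=crop; c=c[y0:y1,x0:x1]
    if scale!=1: c=cv2.resize(c,None,fx=scale,fy=scale,interpolation=cv2.INTER_CUBIC)
    cv2.imwrite("pics/"+(out or fn)+".png",c)
def cam(fn):
    d=np.load("pics/"+fn+".npz")
    if "R" in d: R,t=d["R"],d["t"]
    else:
        q=d["rot"]; T=np.eye(4); T[:3,:3]=Rn.from_quat(np.roll(q,-1)).as_matrix(); T[:3,3]=d["pos"]
        M=np.linalg.inv(T@d["tool_from_camera"]); R,t=M[:3,:3],M[:3,3]
    return R,t,d["fx"],d["fy"],d["cx"],d["cy"]
def unproj(fn,u,v,z):
    R,t,fx,fy,cx,cy=cam(fn); d=R.T@np.array([(u-cx)/fx,(v-cy)/fy,1]); o=-R.T@t
    return o+d*(z-o[2])/d[2]
def proj(fn,X):
    R,t,fx,fy,cx,cy=cam(fn); p=R@np.array(X)+t
    return np.array([fx*p[0]/p[2]+cx,fy*p[1]/p[2]+cy])
E
python3 - <<'E'
from h import *
for n in ["scene","side","wrist"]: snap(n,n+"0",None,1.4)
print(manip.get_state())
for n in ["scene0","side0","wrist0"]:
    R,t,*_=cam(n); print(n,-R.T@t,R[2],_)
E
```

```text
{'clock': 0.15, 'qpos': array([-1.20983730e-01,  2.76463666e-01,  1.50586324e+00,  1.21379492e-05,
        1.36069132e+00, -1.21023678e-01]), 'qd': array([ 0.00050314, -0.00232674, -0.00477199, -0.00082694, -0.00195666,
       -0.00281922]), 'effort': array([ 9.65923646e-04, -4.17143512e+01, -2.46032345e+01, -1.26433165e-04,
        7.58384820e-03, -3.43765259e-05]), 'position': array([5.74615466e-01, 5.49439331e-05, 2.41622127e-01]), 'ee_rot': array([-5.64829225e-04,  7.07093376e-01,  7.07119827e-01, -4.34819551e-04]), 'contact_force': array([ 0.29062356,  0.30433215, -0.47649904]), 'moment': array([-0.01223927, -0.03983912,  0.04766501]), 'width': 0.08527185016314298}
scene0 [-0.21365833  0.80881896  1.03127875] [ 0.55361133 -0.52420985 -0.64708464] [array(533.88534938), array(533.88534938), array(276.27216554), array(203.7907952)]
side0 [ 0.52659685 -1.21042248  0.73330964] [ 0.05556816  0.88103668 -0.46977286] [array(456.51465938), array(456.51465938), array(274.66906122), array(209.15211526)]
wrist0 [0.57530423 0.06941427 0.37234572] [-0.0018155  -0.27234762 -0.96219721] [array(292.25124716), array(292.25124716), array(276.30479335), array(208.62734657)]
```

View pics/scene0.png

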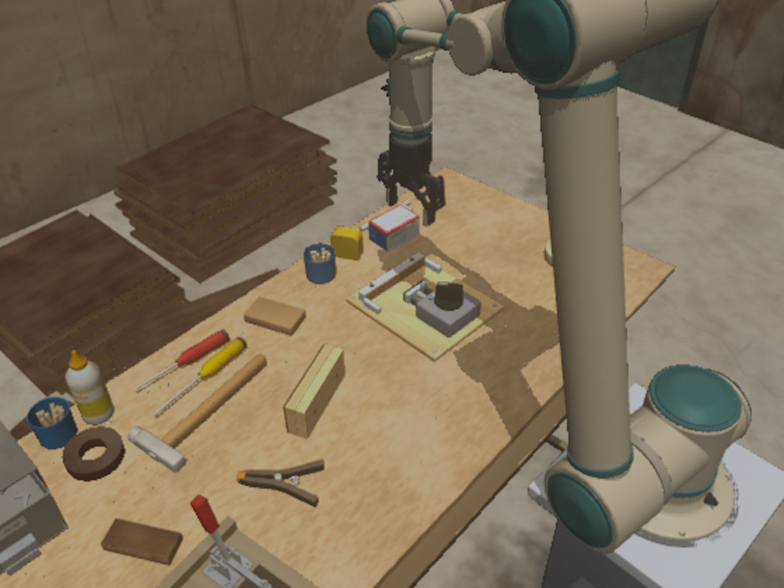

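View pics/side0.png

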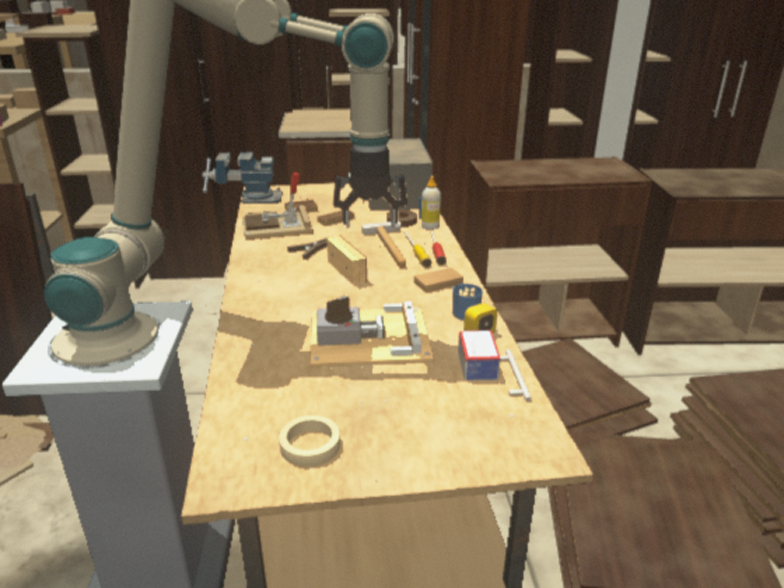

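View pics/wrist0.png

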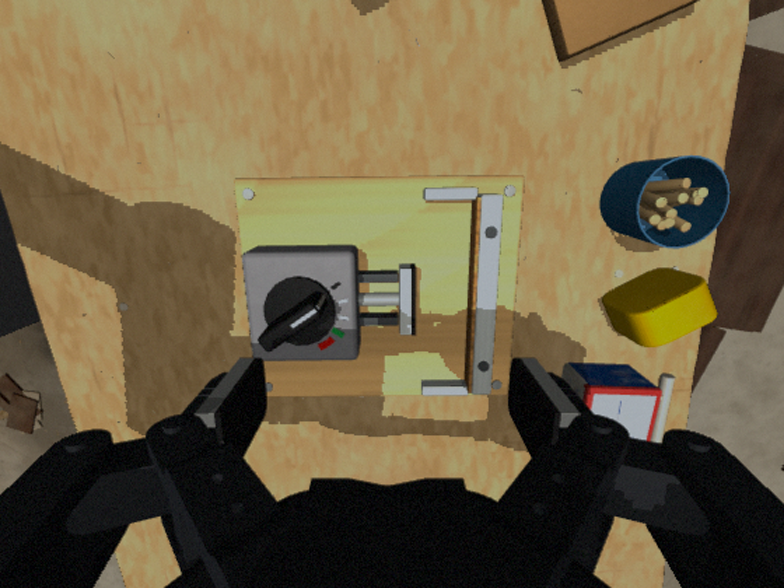

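Run:
```python
from h import *
show("scene0",(180,220,280,330),6,"a"); show("side0",(210,140,310,220),6,"b"); show("wrist0",(150,110,390,300),3.2,"c")
```

```text
(no output)
```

View pics/a.png

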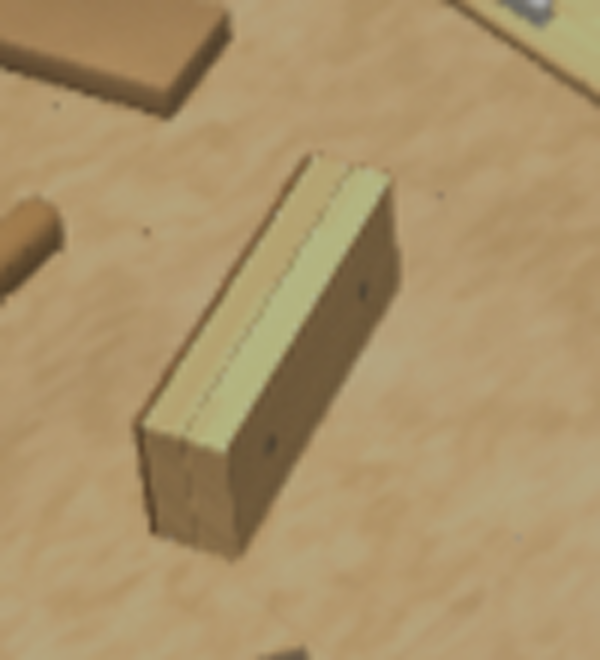

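View pics/b.png

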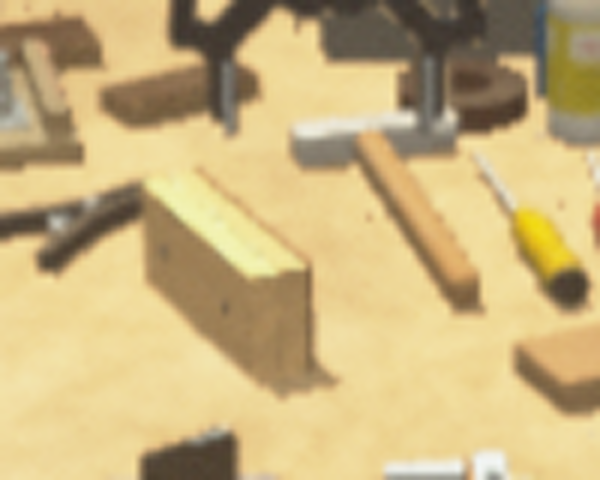

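View pics/c.png

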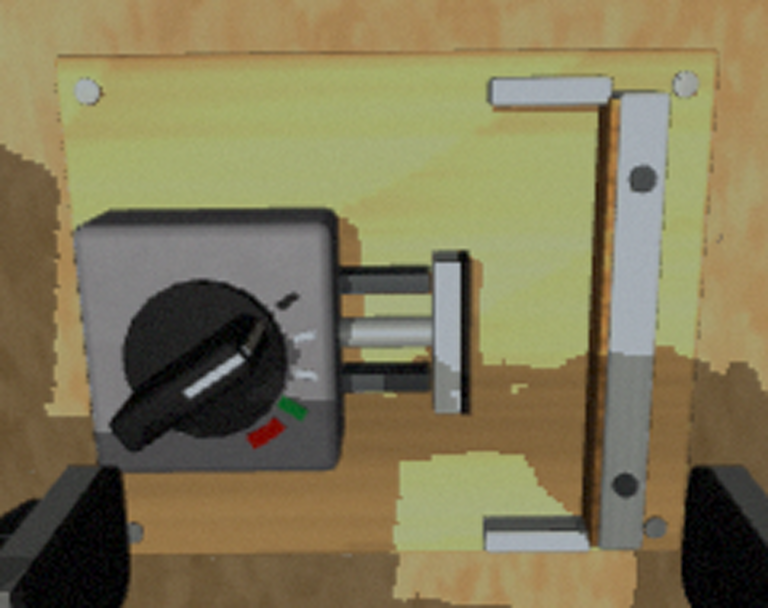

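Run:
```python
from h import *
np.set_printoptions(precision=4,suppress=True)
def P(lst,z): 
    for u,v in lst: print((u,v),unproj("wrist0",150+u/3.2,110+v/3.2,z)[:2],z)
print("base corners");P([(58,57),(716,50),(684,551)],.012)
print("fence top near pad side, ends z .036");P([(613,94),(599,547),(668,95),(640,547)],.036)
print("stops top z .028 (inner faces)");P([(490,105),(611,104),(484,532),(588,532)],.028)
print("pad front top z.036");P([(463,252),(463,412)],.036)
print("dial disc z.06");P([(207,357)],.06)
print("bar top z.096");P([(250,320),(120,430)],.096)
print("board top scene z .07")
for u,v in [(313,155),(392,176),(230,450),(140,428)]: print(unproj("scene0",180+u/6,220+v/6,.07)[:2])
print("side")
for u,v in [(145,182),(193,168),(308,266),(250,276)]: print(unproj("side0",210+u/6,140+v/6,.07)[:2])
```

```text
base corners
(58, 57) [0.446  0.0673] 0.012
(716, 50) [0.6902 0.0697] 0.012
(684, 551) [ 0.6952 -0.138 ] 0.012
fence top near pad side, ends z .036
(613, 94) [0.6478 0.0549] 0.036
(599, 547) [ 0.6529 -0.1224] 0.036
(668, 95) [0.6671 0.0545] 0.036
(640, 547) [ 0.6694 -0.1224] 0.036
stops top z .028 (inner faces)
(490, 105) [0.6056 0.0507] 0.028
(611, 104) [0.649 0.051] 0.028
(484, 532) [ 0.6073 -0.1201] 0.028
(588, 532) [ 0.6499 -0.1201] 0.028
pad front top z.036
(463, 252) [ 0.5962 -0.0015] 0.036
(463, 412) [ 0.5973 -0.0643] 0.036
dial disc z.06
(207, 357) [ 0.5054 -0.0341] 0.06
bar top z.096
(250, 320) [ 0.5274 -0.0102] 0.096
(120, 430) [ 0.4843 -0.0467] 0.096
board top scene z .07
[0.5698 0.2249]
[0.5366 0.2094]
[0.4696 0.3529]
[0.503  0.3707]
side
[0.4756 0.347 ]
[0.505  0.3671]
[0.5708 0.2182]
[0.5373 0.2069]
```

Request:
move_arm --series '[[[-0.006,0.032,0,0,0,0.048,0.085],[-0.006,0.032,0,0,0,0.048,0.085],[-0.006,0.032,0,0,0,0.048,0.085],[-0.006,0.032,0,0,0,0.048,0.085],[-0.006,0.032,0,0,0,0.048,0.085],[-0.006,0.032,0,0,0,0.048,0.085],[-0.006,0.032,0,0,0,0.048,0.085],[-0.006,0.032,0,0,0,0.048,0.085],[-0.006,0.031,0,0,0,0.05,0.085],[0,0,0,0,0,0,0.085],[0,0,0,0,0,0,0.085]]]'

```text
clock: 1.07
position: [0.5203, 0.2883, 0.2418]
ee_rot: [-0.0, 0.537, 0.844, -0.0]
contact_force: [-0.1, -0.4, -0.6]
width: 0.0844
```

Run:
```python
from h import *
snap("wrist","w1",None,1.4)
snap("scene","s1",(180,220,280,330),6)
```

```text
(no output)
```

View pics/w1.png

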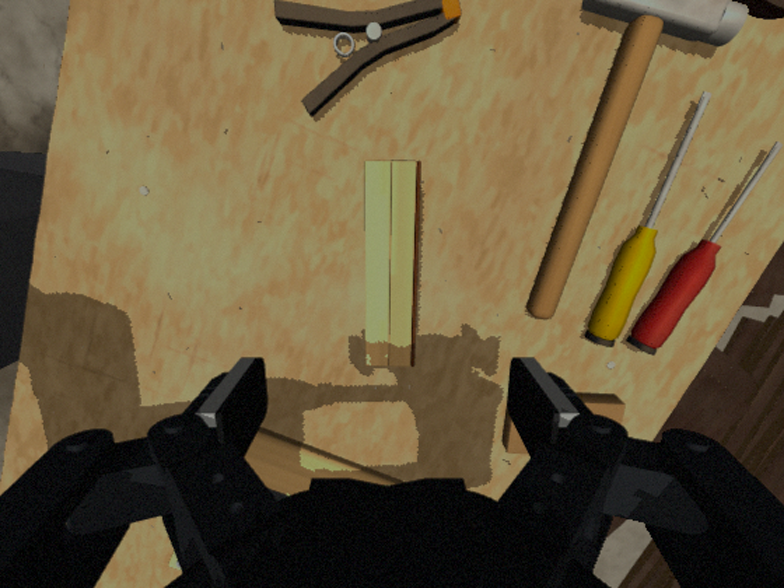

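Run:
```python
from h import *
show("w1",(240,100,320,275),4.5,"w1c" ,)
```

```text
(no output)
```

View pics/w1c.png

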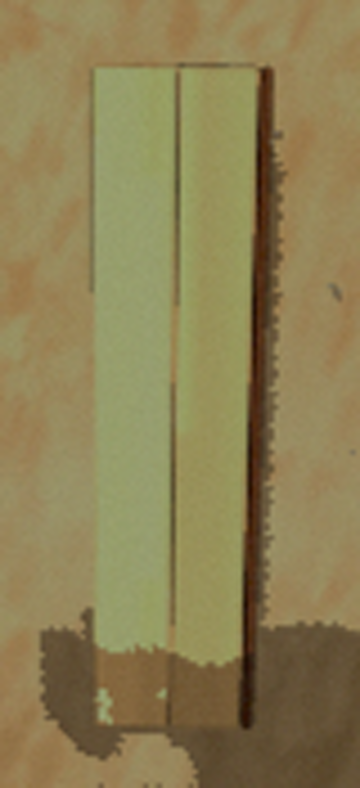

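View pics/s1.png

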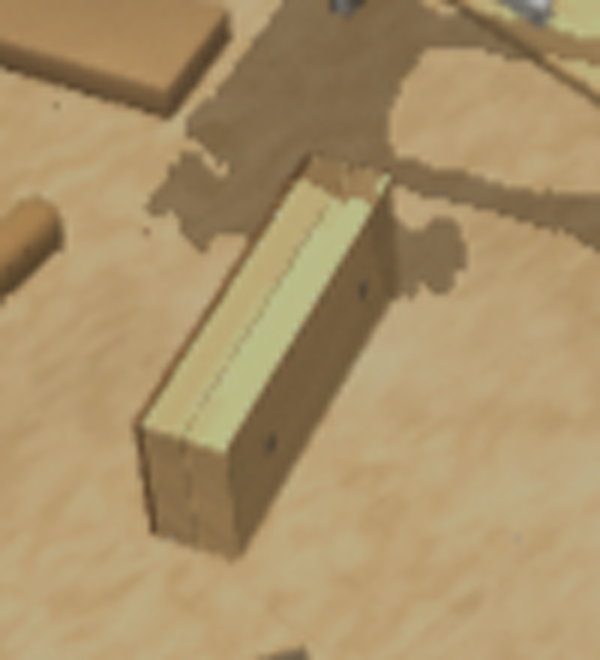

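Run:
```python
from h import *
np.set_printoptions(precision=4,suppress=True)
c=[unproj("w1",240+u/4.5,100+v/4.5,.07)[:2] for u,v in [(92,66),(264,66),(248,726),(96,728)]]
print(np.array(c)); c=np.array(c)
m=c.mean(0); a=(c[0]+c[1]-c[2]-c[3])/2; print(m,np.linalg.norm(a),np.arctan2(a[1],a[0]),np.linalg.norm(c[0]-c[1]),np.linalg.norm(c[2]-c[3]))
for e in (c[0]-c[3],c[1]-c[2]): print(np.arctan2(e[1],e[0]))
print(np.arctan2(*(Rn.from_quat(np.roll(manip.get_state()["ee_rot"],-1)).as_matrix()[[1,0],1])))
```

```text
[[0.4728 0.3541]
 [0.507  0.37  ]
 [0.5733 0.2261]
 [0.5388 0.2094]]
[0.523  0.2899] 0.15874444497390397 2.0006850709742587 0.037698131659024664 0.0383233055433966
1.9987444235348613
2.002632733468876
0.43381935734985655
```

Request:
move_arm --series '[[[0.002,0,-0.03,0,0,-0.004,0.085],[0,0,-0.03,0,0,0,0.085],[0,0,-0.03,0,0,0,0.085],[0,0,-0.03,0,0,0,0.085],[0,0,-0.03,0,0,0,0.085],[0,0,-0.025,0,0,0,0.085],[0,0,-0.018,0,0,0,0.085],[0,0,0,0,0,0,0.085],[0,0,0,0,0,0,0.03],[0,0,0,0,0,0,0.03],[0,0,0,0,0,0,0.03],[0,0,0,0,0,0,0.03],[0,0,0,0,0,0,0.03],[0,0,0,0,0,0,0.03],[0,0,0,0,0,0,0.03]]]' --newtons 40

```text
clock: 2.42
position: [0.5241, 0.2872, 0.0512]
ee_rot: [0.001, 0.54, 0.842, 0.001]
contact_force: [-0.4, -1.8, 6.7]
width: 0.039
```

Request:
move_arm --series '[[[0,0,0.015,0,0,0,0.03],[0,0,0.025,0,0,0,0.03],[0,0,0.03,0,0,0,0.03],[0,0,0.03,0,0,0,0.03],[0,0,0.02,0,0,0,0.03],[0,0,0,0,0,0,0.03],[0,0,0,0,0,0,0.03]]]' --newtons 40

```text
clock: 3.0
position: [0.5232, 0.2872, 0.1701]
ee_rot: [0.001, 0.54, 0.842, 0.001]
contact_force: [-0.3, -0.1, -2.5]
width: 0.0401
```

```bash
cat > fit.py <<'E'
from h import *
from scipy.optimize import least_squares
np.set_printoptions(precision=4,suppress=True)
# clamp-model points and w0 crop pixels (3.2 scale, off 150,110)
pts=[((None,None,0),0)]
obs=[((58,57),(None,105,.012)),((716,50),(None,105,.012)),((684,551),(None,-105,.012)),
((490,105),(None,85.5,.028)),((611,104),(None,85.5,.028)),((484,532),(None,-85.5,.028)),((588,532),(None,-85.5,.028)),
((613,94),(20,None,.036)),((599,547),(20,None,.036)),((207,357),(-125,0,.06))]
def res(p):
    x,y,a=p; r=[]
    for (u,v),(X,Y,z) in obs:
        w=unproj("wrist0",150+u/3.2,110+v/3.2,z)[:2]-[x,y]
        lx=np.cos(a)*w[0]+np.sin(a)*w[1]; ly=-np.sin(a)*w[0]+np.cos(a)*w[1]
        if X is not None: r.append(lx-X/1000)
        if Y is not None: r.append(ly-Y/1000)
    return np.array(r)*1000
s=least_squares(res,[.63,-.035,.02],loss="soft_l1"); print(s.x,res(s.x))
E
python3 fit.py
python3 - <<'E'
from h import *
snap("side","d2",(150,100,330,280),3.3)
snap("scene","s2",(150,130,370,300),3.4)
E
```

```text
[ 0.6304 -0.0345  0.0165] [-0.1845 -1.799   0.472   0.0862 -0.2915  0.2774 -0.3983 -1.0961  1.068
  0.0088  2.4382]
```

View pics/s2.png

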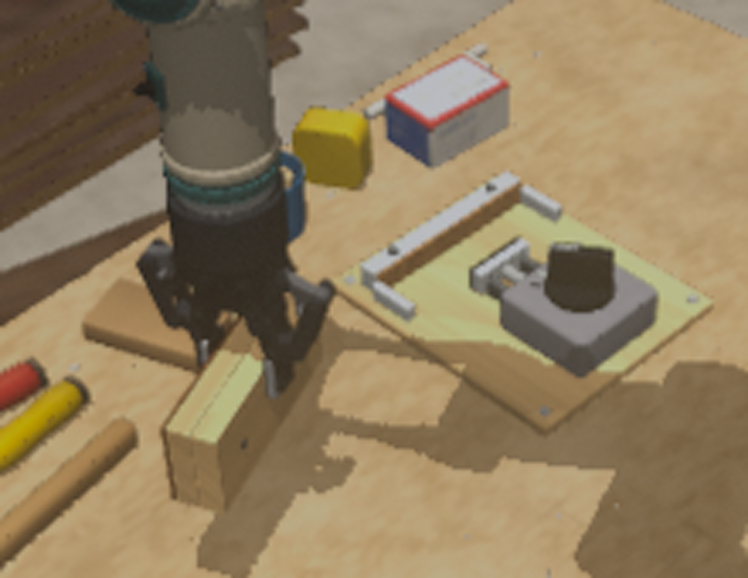

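View pics/d2.png

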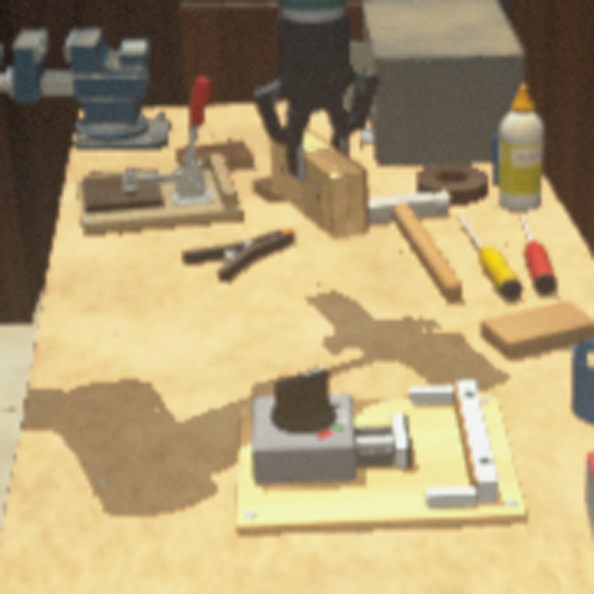

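Request:
move_arm --series '[[[0.0085,-0.027,0,0,0,-0.0345,0.03],[0.0085,-0.027,0,0,0,-0.0345,0.03],[0.0085,-0.027,0,0,0,-0.0345,0.03],[0.0085,-0.027,0,0,0,-0.0345,0.03],[0.0085,-0.027,0,0,0,-0.0345,0.03],[0.0085,-0.027,0,0,0,-0.0345,0.03],[0.0085,-0.027,0,0,0,-0.0345,0.03],[0.0085,-0.027,0,0,0,-0.0345,0.03],[0.0085,-0.027,0,0,0,-0.0345,0.03],[0.0085,-0.027,0,0,0,-0.0345,0.03],[0.0085,-0.027,0,0,0,-0.0345,0.03],[0.0085,-0.027,0,0,0,-0.0345,0.03],[0,0,0,0,0,0,0.03],[0,0,0,0,0,0,0.03],[0,0,0,0,0,0,0.03]]]'

```text
clock: 4.35
position: [0.6237, -0.0366, 0.1672]
ee_rot: [-0.002, 0.702, 0.713, -0.001]
contact_force: [-0.9, 0.3, -2.9]
width: 0.039
```

Run:
```python
from h import *
snap("wrist","w3",(120,90,470,350),2.28)
snap("scene","s3",(240,130,370,260),4.5)
snap("side","d3",(210,180,320,270),6)
print(manip.get_state())
```

```text
{'clock': 4.5, 'qpos': array([-1.68657295e-01,  3.97977558e-01,  1.50709220e+00,  4.02835768e-04,
        1.23823018e+00, -1.86189599e-01]), 'qd': array([ 0.00341579, -0.00711428, -0.00883163, -0.00512352, -0.00167337,
        0.00135454]), 'effort': array([-3.76432305e-01, -4.87799513e+01, -2.41709465e+01, -1.54059555e-02,
        1.17597604e-02,  2.56966614e-04]), 'position': array([ 0.62426994, -0.03576206,  0.16857489]), 'ee_rot': array([-8.09389777e-04,  7.00927835e-01,  7.13231663e-01, -3.31385004e-04]), 'contact_force': array([ 0.87011801, -0.23824284, -2.17553175]), 'moment': array([-0.01551169,  0.02322942, -0.04545494]), 'width': 0.03978328674310866}
```

View pics/w3.png

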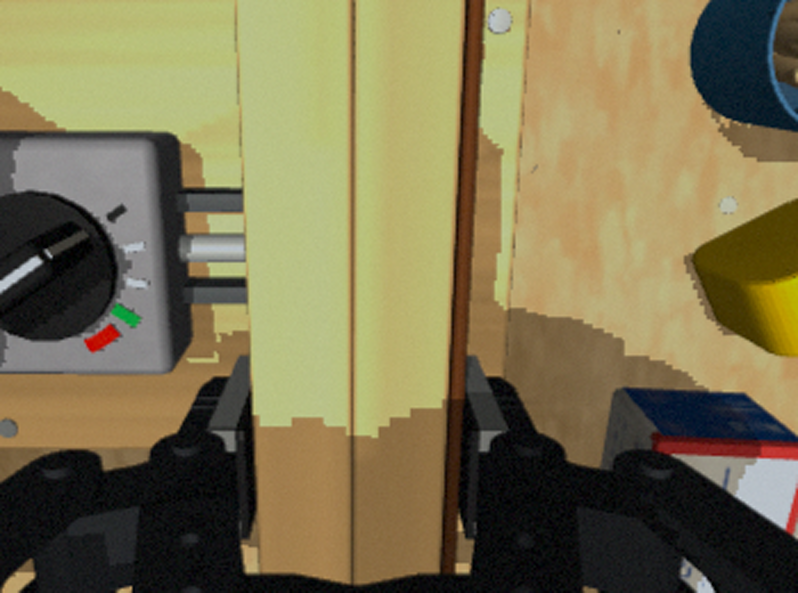

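View pics/s3.png

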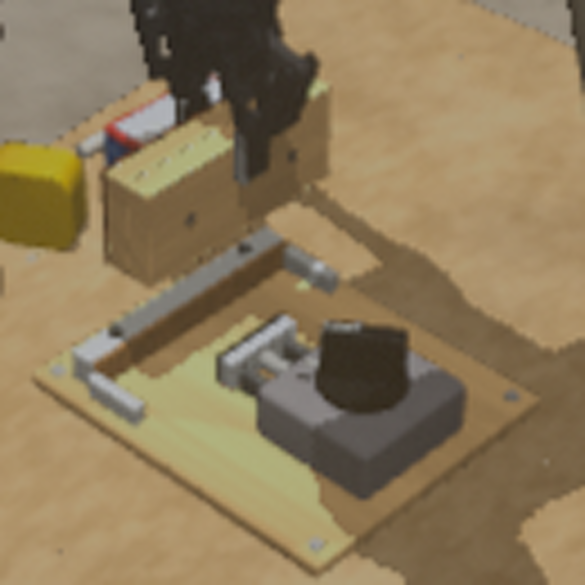

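View pics/d3.png

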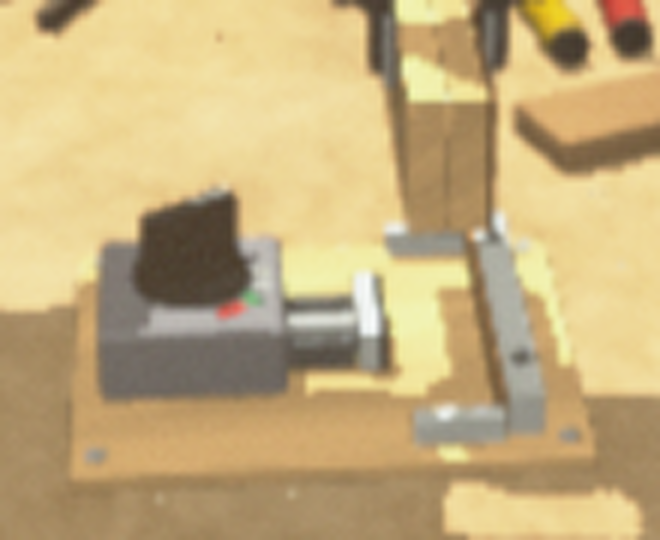

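```bash
python3 - <<'E'
from h import *
np.set_printoptions(precision=4,suppress=True)
for u,v,z in [(105,178,.187),(150,200,.187),(107,258,.117),(150,284,.117)]: print(unproj("s3",240+u/4.5,130+v/4.5,z))
for u,v,z in [(402,100,.187),(495,98,.187)]: print(unproj("d3",210+u/6,180+v/6,z))
# wrist: top left/right edges at image
for u,v in [(238,5),(252,350),(468,5),(450,350)]: print(unproj("w3",120+u/2.28,90+v/2.28,.187))
# predicted ends for TCP-based board: centre offset along y +0.002
E
show=1
python3 - <<'E'
from h import *
show("s3",(255,140,320,200),9,"s3c"); show("d3",(265,170,305,230),10,"d3c")
E
```

```text
[0.6333 0.0515 0.187 ]
[0.5991 0.0477 0.187 ]
[0.643  0.0437 0.117 ]
[0.6063 0.0426 0.117 ]
[ 0.602 -0.115  0.187]
[ 0.6437 -0.1158  0.187 ]
[0.6046 0.044  0.187 ]
[ 0.6052 -0.0138  0.187 ]
[0.6404 0.0445 0.187 ]
[ 0.6407 -0.0132  0.187 ]
```

View pics/s3c.png

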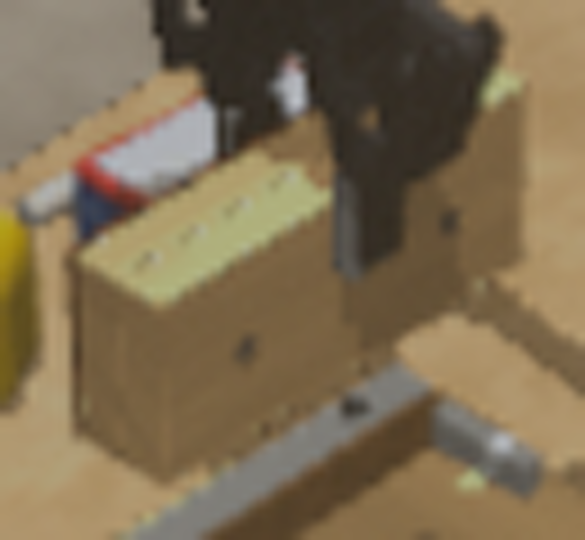

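View pics/d3c.png

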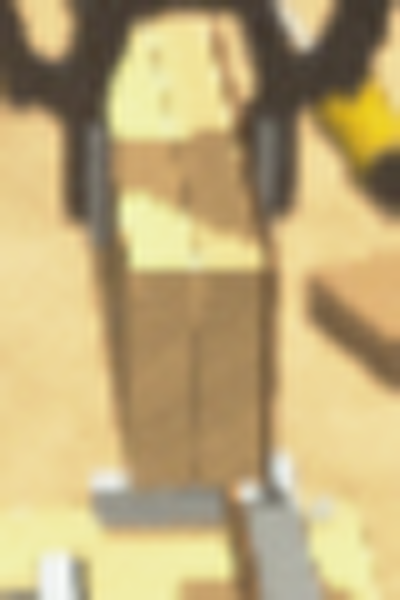

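Run:
```python
from h import *
np.set_printoptions(precision=4,suppress=True)
for u,v,z in [(100,372,.036),(283,250,.036),(237,357,.036),(297,318,.036)]: print(unproj("s3",240+u/4.5,130+v/4.5,z))
show("s3",(250,170,325,230),8,"s3d"); show("d3",(260,200,320,260),10,"d3d")
```

```text
[0.6382 0.0576 0.036 ]
[ 0.6418 -0.1126  0.036 ]
[ 0.5873 -0.0134  0.036 ]
[ 0.5868 -0.0679  0.036 ]
```

View pics/s3d.png

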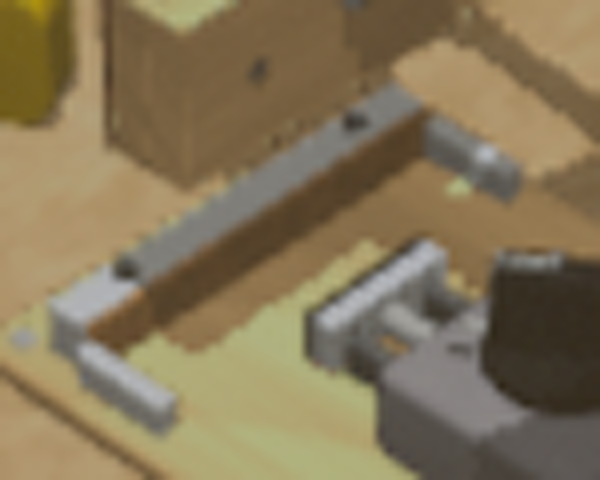

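View pics/d3d.png

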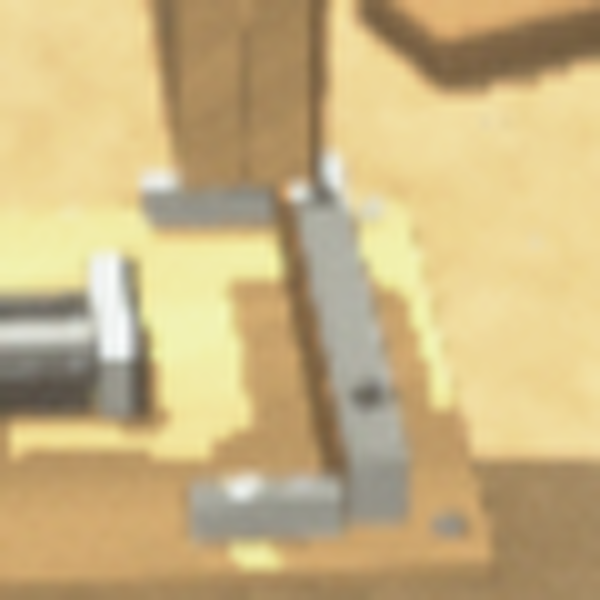

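Run:
```python
from h import *
np.set_printoptions(precision=4,suppress=True)
for u,v in [(88,325),(428,115),(305,312),(415,238)]: print(unproj("s3",250+u/8,170+v/8,.036))
for u,v in [(278,200),(342,470),(130,255),(142,350)]: print(unproj("d3",260+u/10,200+v/10,.036))
```

```text
[0.6471 0.054  0.036 ]
[ 0.6444 -0.118   0.036 ]
[ 0.5975 -0.0053  0.036 ]
[ 0.5981 -0.0625  0.036 ]
[0.6453 0.0229 0.036 ]
[ 0.6495 -0.1324  0.036 ]
[ 0.5973 -0.0081  0.036 ]
[ 0.5974 -0.0639  0.036 ]
```

Request:
move_arm --series '[[[0.001,0,-0.01,0,0,0,0.03],[0,0,-0.012,0,0,0,0.03],[0,0,-0.012,0,0,0,0.03],[0,0,-0.012,0,0,0,0.03],[0,0,-0.012,0,0,0,0.03],[0,0,-0.01,0,0,0,0.03],[0,0,-0.006,0,0,0,0.03],[0,0,0,0,0,0,0.03],[0,0,0,0,0,0,0.03]]]'

```text
clock: 5.25
position: [0.626, -0.0368, 0.0951]
ee_rot: [-0.0, 0.701, 0.713, -0.0]
contact_force: [1.5, 0.7, -2.5]
width: 0.0394
```

Run:
```python
from h import *
snap("scene","s4",(250,150,325,230),7.5)
snap("side","d4",(250,190,320,260),8)
s=manip.get_state();print(s["position"],s["contact_force"],s["moment"])
```

```text
[ 0.62667339 -0.03701537  0.09603416] [-0.37873826  0.52723493 -2.16398241] [ 0.01760978 -0.00388884 -0.01800688]
```

View pics/s4.png

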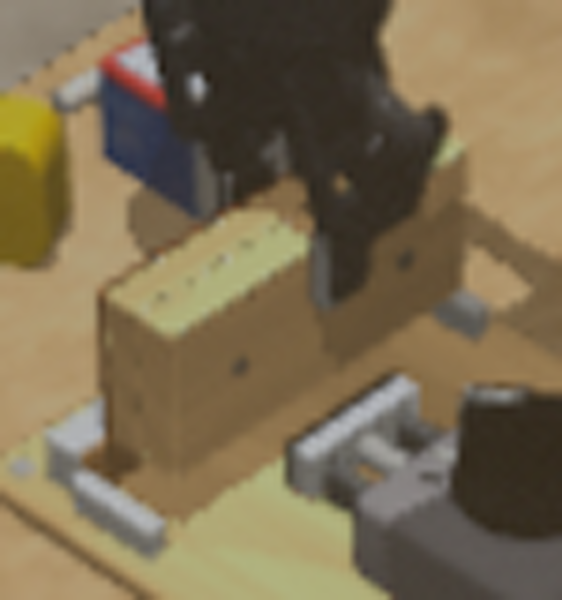

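View pics/d4.png

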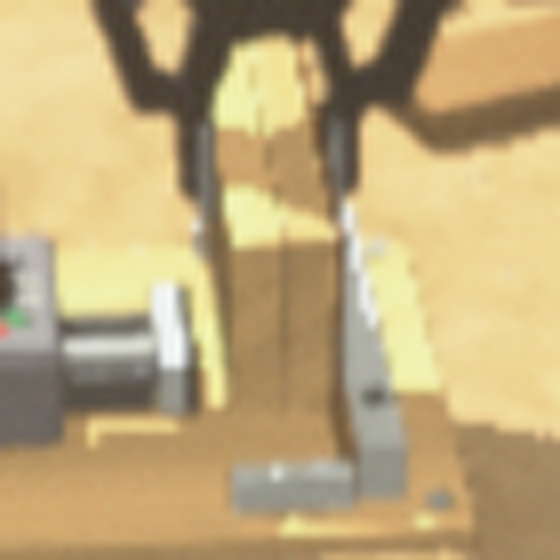

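Run:
```python
from h import *
np.set_printoptions(precision=4,suppress=True)
for u,v in [(338,412),(230,410)]: print(unproj("d4",250+u/8,190+v/8,.045))
for u,v in [(333,240),(228,248)]: print(unproj("d4",250+u/8,190+v/8,.115))
print('s')
for u,v in [(107,455),(178,470)]: print(unproj("s4",250+u/7.5,150+v/7.5,.045))
for u,v in [(103,290),(178,333)]: print(unproj("s4",250+u/7.5,150+v/7.5,.115))
```

```text
[ 0.6453 -0.1174  0.045 ]
[ 0.6073 -0.1136  0.045 ]
[ 0.6424 -0.1175  0.115 ]
[ 0.6058 -0.1207  0.115 ]
s
[0.6327 0.0545 0.045 ]
[0.6076 0.0416 0.045 ]
[0.6407 0.0461 0.115 ]
[0.6033 0.044  0.115 ]
```

Request:
move_arm --series '[[[-0.001,0,-0.006,0,0,0,0.03],[0,0,-0.007,0,0,0,0.03],[0,0,-0.007,0,0,0,0.03],[0,0,-0.005,0,0,0,0.03],[0,0,-0.002,0,0,0,0.03],[0,0,0,0,0,0,0.03],[0,0,0,0,0,0,0.03]]]'

```text
clock: 5.93
position: [0.625, -0.037, 0.0681]
ee_rot: [-0.0, 0.701, 0.713, -0.0]
contact_force: [-0.5, -0.6, -2.1]
width: 0.0399
```

Run:
```python
from h import *
snap("scene","s5",(250,150,325,230),7.5)
snap("side","d5",(250,190,320,260),8)
s=manip.get_state();print(s["position"],s["contact_force"],s["moment"])
```

```text
[ 0.6253656  -0.03705797  0.06858459] [ 0.06817238 -0.53511584 -2.00231761] [-0.05002807 -0.02798682 -0.01032623]
```

View pics/s5.png

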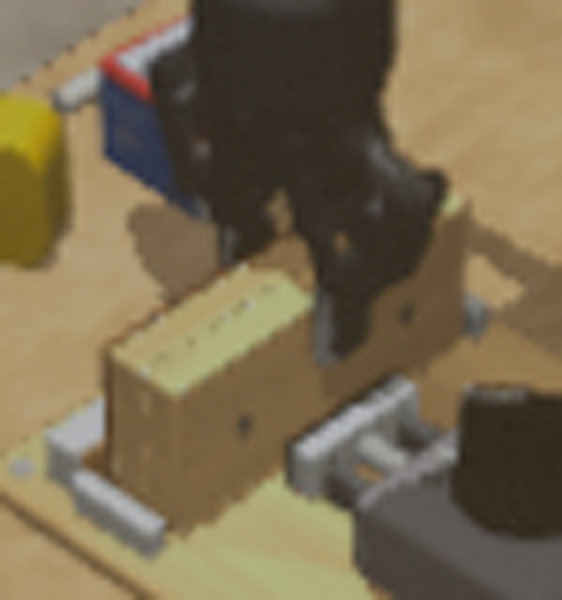

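View pics/d5.png

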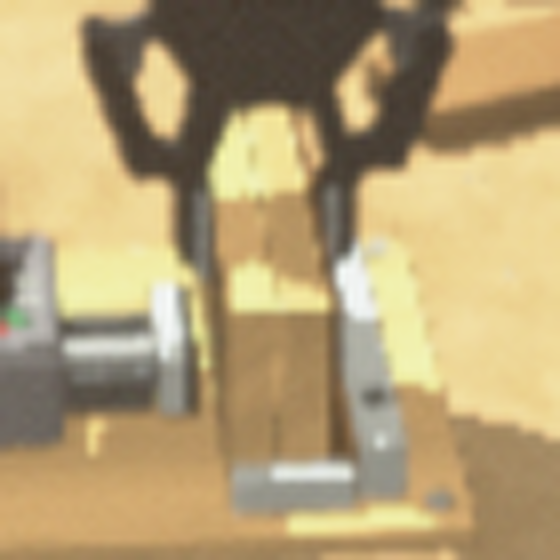

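Request:
move_arm --series '[[[0,0,-0.002,0,0,0,0.03],[0,0,-0.002,0,0,0,0.03],[0,0,-0.001,0,0,0,0.03],[0,0,-0.001,0,0,0,0.03],[0,0,0,0,0,0,0.03],[0,0,0,0,0,0,0.03]]]'

```text
clock: 6.53
position: [0.6249, -0.037, 0.0632]
ee_rot: [0.0, 0.701, 0.713, 0.0]
contact_force: [-2.9, 0.4, 5.5]
width: 0.0395
```

Request:
move_arm --series '[[[0,0,0,0,0,0,0.045],[0,0,0,0,0,0,0.05],[0,0,0,0,0,0,0.058],[0,0,0,0,0,0,0.058],[0,0,0,0,0,0,0.058],[0,0,0,0,0,0,0.058]]]'

```text
clock: 7.03
position: [0.6251, -0.037, 0.0622]
ee_rot: [0.0, 0.701, 0.713, 0.0]
contact_force: [-0.2, 0.6, -0.5]
width: 0.0581
```

Run:
```python
from h import *
snap("scene","s6",(250,150,325,230),7.5)
snap("side","d6",(250,190,320,260),8)
s=manip.get_state();print(s["position"],s["contact_force"],s["width"])
```

```text
[ 0.62506361 -0.03702222  0.0622343 ] [-0.34974746  0.03399752  0.25409246] 0.05803828593565421
```

View pics/s6.png

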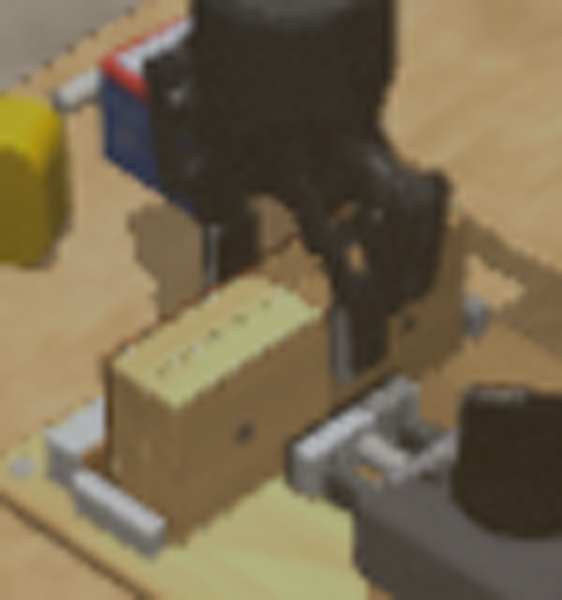

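View pics/d6.png

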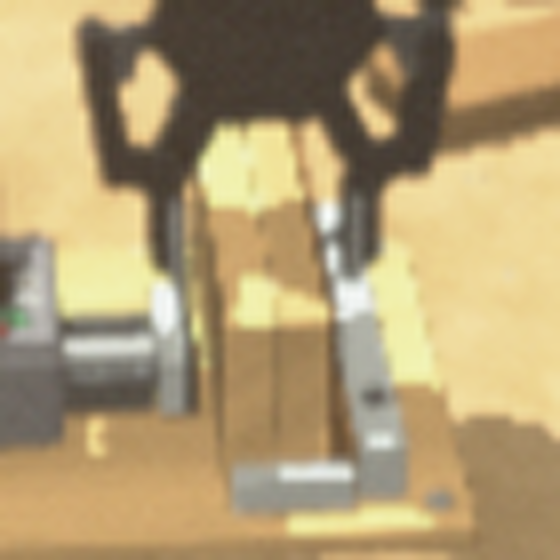

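Request:
move_arm --series '[[[0,0,0.01,0,0,0,0.058],[0,0,0.02,0,0,0,0.058],[0,0,0.03,0,0,0,0.058],[0,0,0.035,0,0,0,0.058],[0,0,0.035,0,0,0,0.058],[-0.015,0,0,0,0,-0.121,0.058],[-0.015,0,0,0,0,-0.121,0.058],[-0.015,0,0,0,0,-0.121,0.058],[-0.015,0,0,0,0,-0.121,0.058],[-0.015,0,0,0,0,-0.121,0.058],[-0.015,0,0,0,0,-0.121,0.058],[-0.015,0,0,0,0,-0.121,0.058],[-0.015,0,0,0,0,-0.124,0.058],[0,0,0,0,0,0,0.058],[0,0,0,0,0,0,0.058]]]'

```text
clock: 8.38
position: [0.5052, -0.0371, 0.1932]
ee_rot: [0.0, 0.953, 0.304, 0.001]
contact_force: [-0.3, -0.2, -0.1]
width: 0.0581
```

Run:
```python
from h import *
snap("wrist","w7",None,1.4)
snap("side","d7",(200,170,330,270),6)
print(manip.get_state()["position"],manip.get_state()["qpos"])
```

```text
[ 0.50630022 -0.03717657  0.19296764] [-2.10474987e-01  2.08148824e-01  1.72686463e+00  6.76781696e-05
  1.20429982e+00  7.42173088e-01]
```

View pics/w7.png

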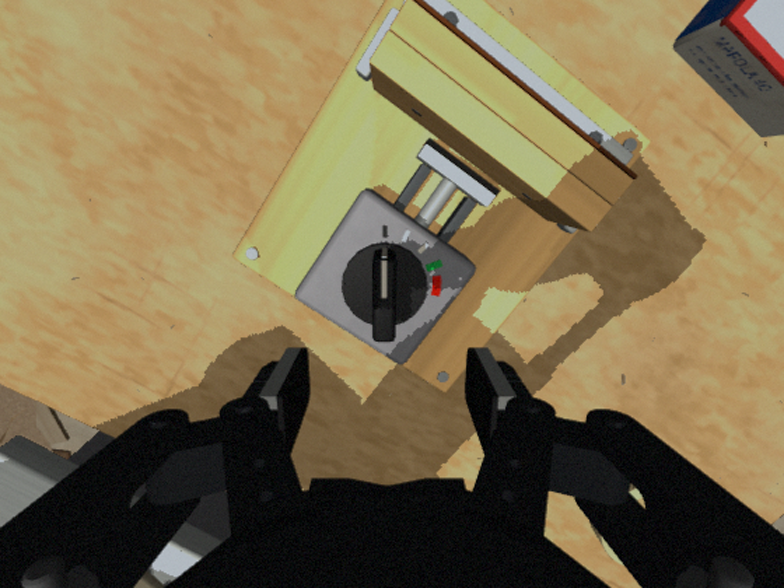

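View pics/d7.png

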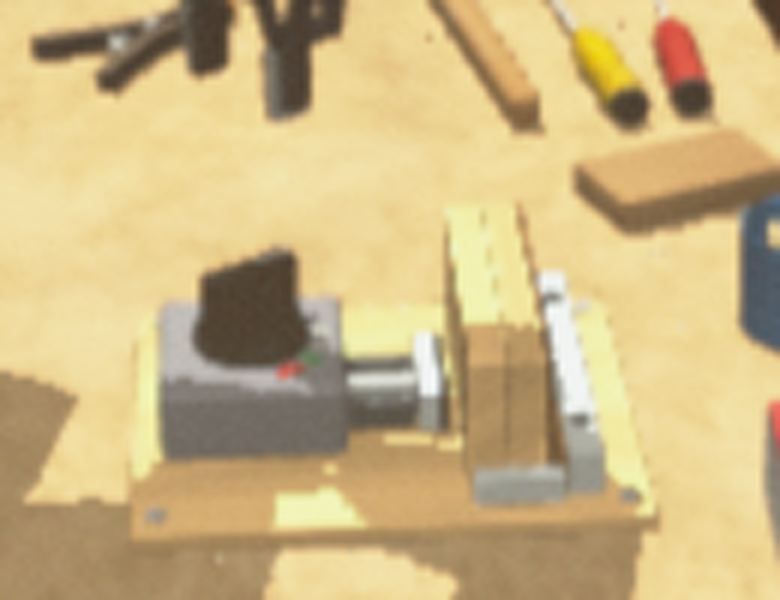

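Run:
```python
from h import *
np.set_printoptions(precision=4,suppress=True)
show("w7",(230,150,350,260),6.5,"w7c")
print(unproj("w7",384.5/1.4,284/1.4,.06))
for u,v in [(384,250),(384,341),(384,320)]: print(unproj("w7",u/1.4,v/1.4,.096))
print(proj("w7",[.5050,-.0366,.096])*1.4,proj("w7",[.5050,-.0366,.06])*1.4)
```

```text
[ 0.505  -0.0356  0.06  ]
[ 0.5287 -0.0186  0.096 ]
[ 0.4837 -0.0505  0.096 ]
[ 0.4946 -0.0428  0.096 ]
[385.6737 300.5109] [385.7646 284.7998]
```

View pics/w7c.png

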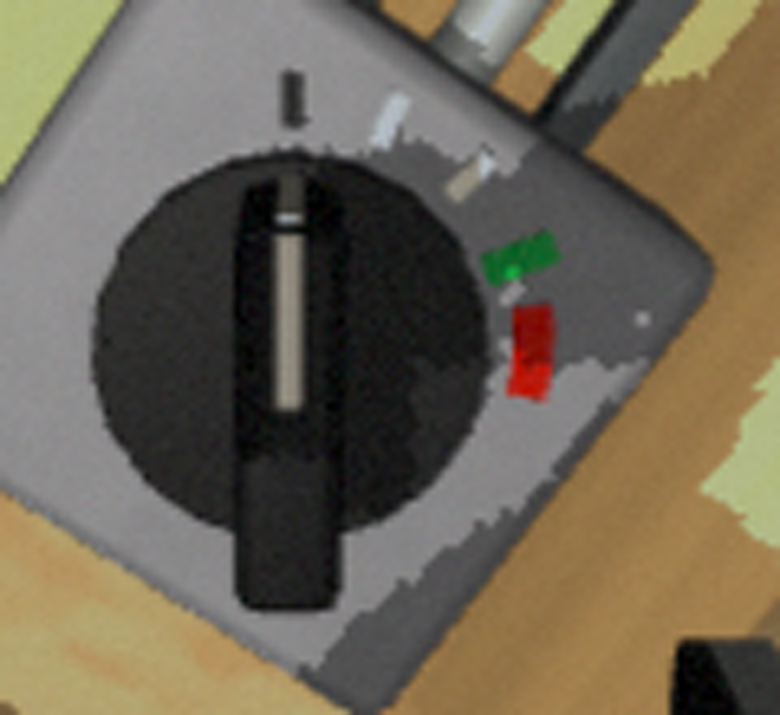

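Request:
move_arm --series '[[[0,0.001,-0.025,0,0,0,0.05],[0,0,-0.03,0,0,0,0.05],[0,0,-0.03,0,0,0,0.05],[0,0,-0.02,0,0,0,0.05],[0,0,-0.009,0,0,0,0.05],[0,0,0,0,0,0,0.04],[0,0,0,0,0,0,0.03],[0,0,0,0,0,0,0.02],[0,0,0,0,0,0,0.005],[0,0,0,0,0,0,0.005],[0,0,0,0,0,0,0.005],[0,0,0,0,0,0,0.005]]]' --newtons 60

```text
clock: 9.48
position: [0.5055, -0.0348, 0.0799]
ee_rot: [-0.001, 0.953, 0.303, 0.001]
contact_force: [-1.3, 4.9, 4.2]
width: 0.0128
```

Run:
```python
from h import *
s=manip.get_state();print(s["position"],s["contact_force"],s["moment"],s["width"],s["ee_rot"])
snap("wrist","w8",None,1.4)
```

```text
[ 0.50550025 -0.03475695  0.07989081] [-1.27378821  4.92636826  4.17409776] [ 0.81633223  0.22249882 -0.14162392] 0.01280976910385134 [-6.85760480e-04  9.53147502e-01  3.02502446e-01  1.28028325e-03]
```

View pics/w8.png

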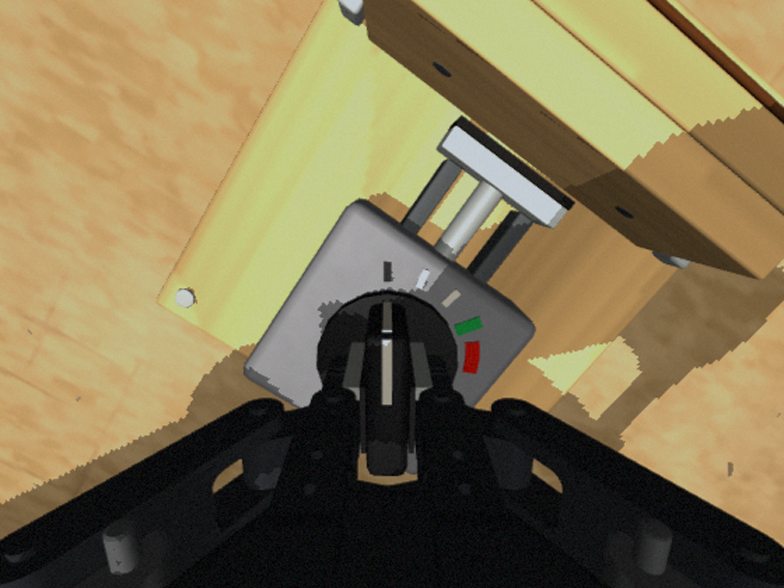

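Request:
move_arm --series '[[[0,0.001,0,0,0,-0.05,0.005],[0,0,0,0,0,-0.075,0.005],[0,0,0,0,0,-0.075,0.005],[0,0,0,0,0,-0.075,0.005],[0,0,0,0,0,-0.075,0.005],[0,0,0,0,0,-0.075,0.005],[0,0,0,0,0,-0.075,0.005],[0,0,0,0,0,-0.075,0.005],[0,0,0,0,0,-0.075,0.005],[0,0,0,0,0,-0.075,0.005],[0,0,0,0,0,-0.075,0.005],[0,0,0,0,0,0,0.005]]]'

```text
clock: 10.53
position: [0.506, -0.037, 0.0799]
ee_rot: [0.002, 0.996, -0.092, 0.002]
contact_force: [-2.9, -4.9, 3.0]
width: 0.0132
```

Run:
```python
from h import *
s=manip.get_state();print(s["position"],s["contact_force"],s["moment"],s["width"],s["ee_rot"], 2*np.arctan2(s["ee_rot"][2],s["ee_rot"][1]))
snap("wrist","w9",None,1.4); snap("side","d9",(200,170,330,270),6)
```

```text
[ 0.50599644 -0.03697493  0.07988883] [-2.89616946 -4.93667067  3.00656608] [-0.78814573  0.30321378  0.14934207] 0.013210521176503925 [ 0.00199792  0.99576849 -0.09186266  0.00154082] -0.18398529399130242
```

View pics/w9.png

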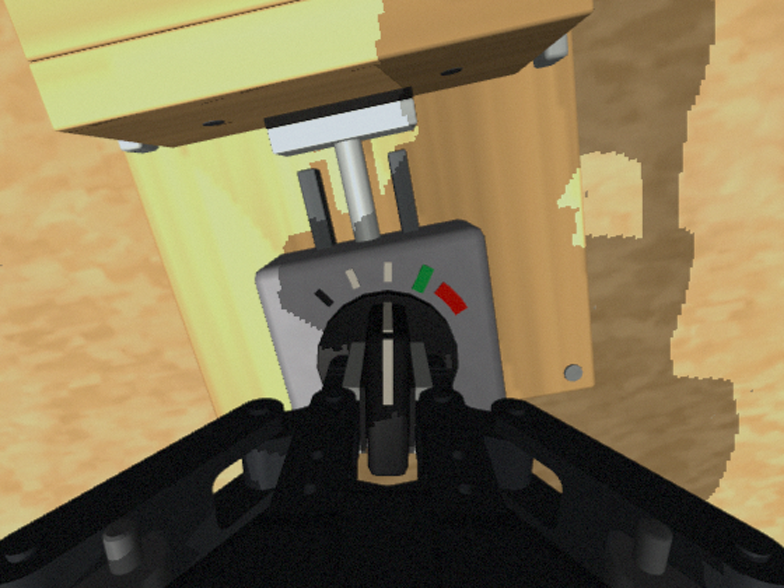

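View pics/d9.png

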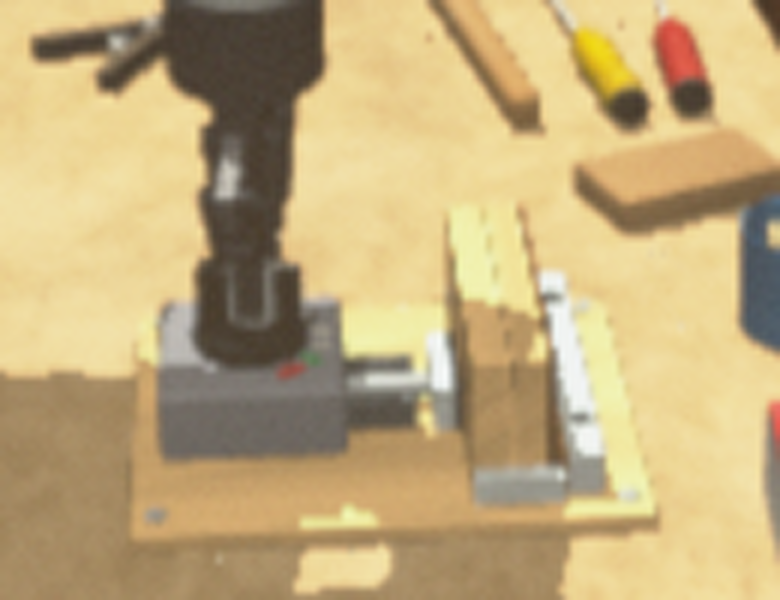

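Request:
move_arm --series '[[[0,-0.001,0,0,0,-0.05,0.005],[0,0,0,0,0,-0.06,0.005],[0,0,0,0,0,-0.06,0.005],[0,0,0,0,0,-0.06,0.005],[0,0,0,0,0,-0.06,0.005],[0,0,0,0,0,-0.05,0.005],[0,0,0,0,0,-0.04,0.005],[0,0,0,0,0,-0.03,0.005],[0,0,0,0,0,0,0.005],[0,0,0,0,0,0,0.005],[0,0,0,0,0,0,0.005],[0,0,0,0,0,0,0.005]]]'

```text
clock: 11.63
position: [0.5056, -0.038, 0.0799]
ee_rot: [0.002, 0.957, -0.288, 0.002]
contact_force: [-2.8, -5.6, 6.4]
width: 0.0128
```

Run:
```python
from h import *
s=manip.get_state();print(s["position"],s["contact_force"],s["moment"],s["width"],s["ee_rot"], 2*np.arctan2(s["ee_rot"][2],s["ee_rot"][1]))
snap("wrist","w10",None,1.4); snap("side","d10",(200,170,330,270),6); snap("scene","s10",(240,130,370,260),4.5)
```

```text
[ 0.50563063 -0.03804413  0.07993511] [-2.83277731 -5.62077529  6.40679122] [-0.85897597  0.48668715  1.96669977] 0.012844976932584068 [ 0.00234564  0.95749082 -0.28844971  0.00160763] -0.5852171057406983
```

View pics/w10.png

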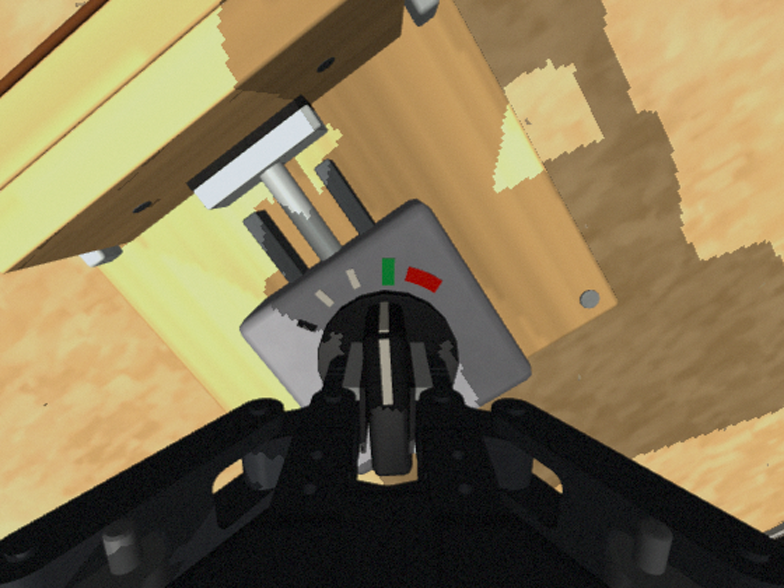

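View pics/d10.png

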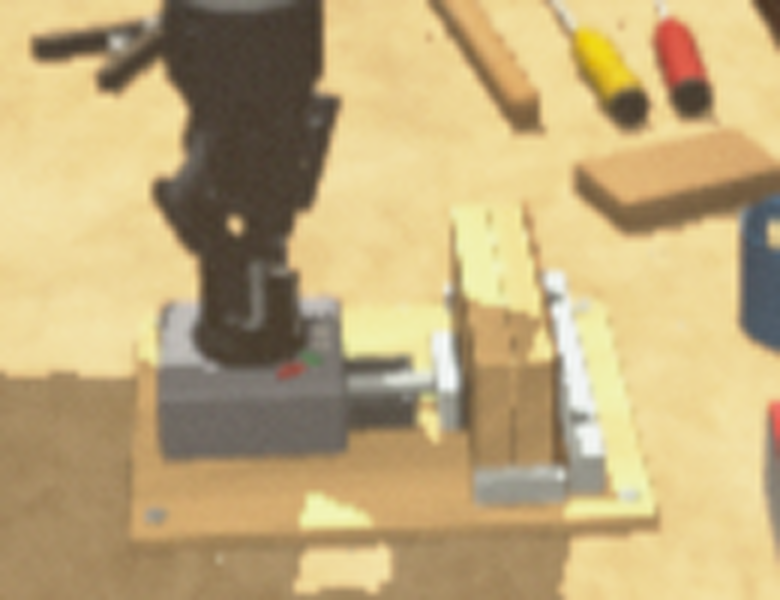

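View pics/s10.png

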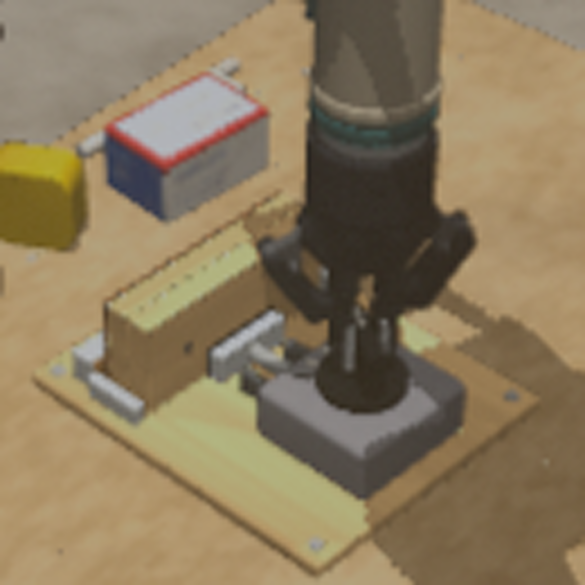

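Request:
move_arm --series '[[[0,0,0,0,0,0,0.005],[0,0,0,0,0,0,0.005],[0,0,0,0,0,0,0.005],[0,0,0,0,0,0,0.005]]]'

```text
clock: 12.12
position: [0.5057, -0.038, 0.08]
ee_rot: [0.002, 0.957, -0.288, 0.002]
contact_force: [-2.1, -5.0, 7.2]
width: 0.0125
```

Run:
```python
from h import *
s=manip.get_state();print(s["position"],s["contact_force"],s["moment"],s["effort"], 2*np.arctan2(s["ee_rot"][2],s["ee_rot"][1]))
show("w8",(215,190,340,345),4,"w8z");show("w10",(215,180,340,345),4,"w10z")
a=cv2.imread("pics/w8z.png");b=cv2.imread("pics/w10z.png");h=min(len(a),len(b),598)
c=np.hstack([a[-h:,100:500][:, :400],b[-h:,100:500][:, :400]]);cv2.imwrite("pics/cmp.png",c)
```

```text
[ 0.50566263 -0.03803268  0.07996249] [-2.13654784 -5.00021882  7.1762554 ] [-0.80944199  0.514886    2.00669096] [  0.81084788 -35.5818522  -17.64340281   2.76603833  -0.55736007
   1.98873594] -0.5851825337668873
```

View pics/cmp.png

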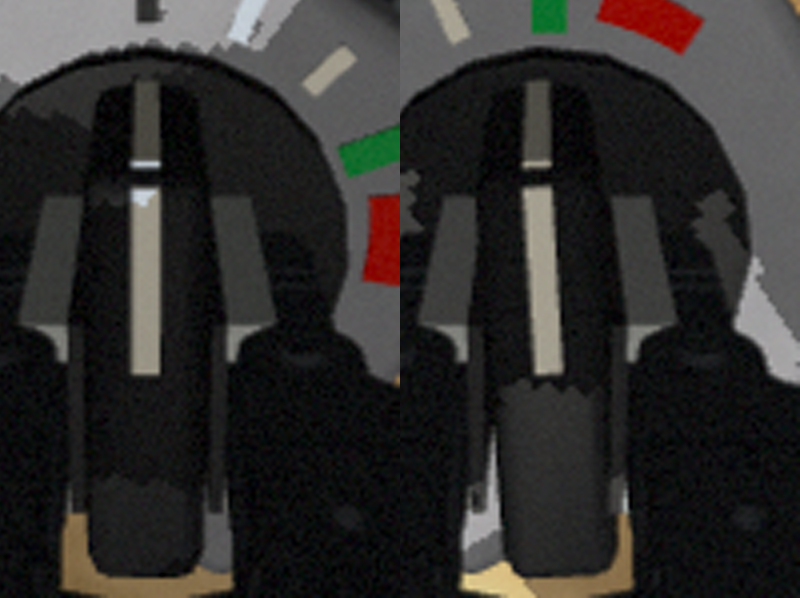

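Request:
move_arm --series '[[[0,-0.0005,0,0,0,-0.03,0.005],[0,0,0,0,0,0,0.005],[0,0,0,0,0,0,0.005],[0,0,0,0,0,0,0.005]]]'

```text
clock: 12.45
position: [0.5056, -0.0381, 0.08]
ee_rot: [0.002, 0.953, -0.302, 0.002]
contact_force: [-2.2, -3.5, 7.0]
width: 0.0129
```

Run:
```python
from h import *
s=manip.get_state();print(s["position"],s["contact_force"],s["moment"],s["effort"],s["width"], 2*np.arctan2(s["ee_rot"][2],s["ee_rot"][1]))
snap("wrist","w11",(180,0,400,300),2); show("w11",(240,180,340,345),4,"w11z"); snap("side","d11",(255,190,315,260),8)
```

```text
[ 0.50561608 -0.03809016  0.07997787] [-2.23103601 -3.45813666  7.04815518] [-0.64600188  0.41458201  2.28042174] [ -0.34547788 -35.42500377 -17.67884016   2.5277254   -0.62159356
   2.33086668] 0.01287049149841033 -0.6142166984565067
```

View pics/w11z.png

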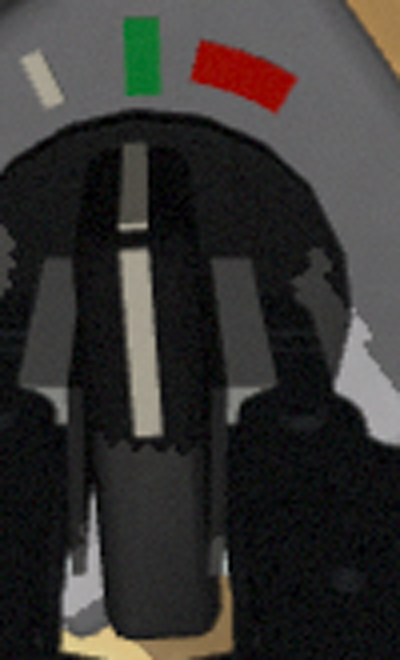

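View pics/d11.png

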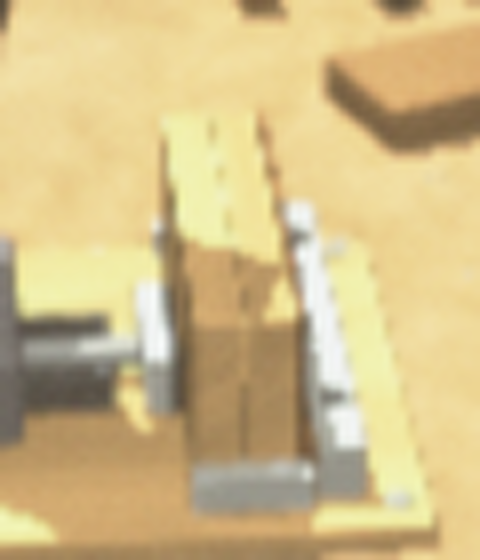

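View pics/w11.png

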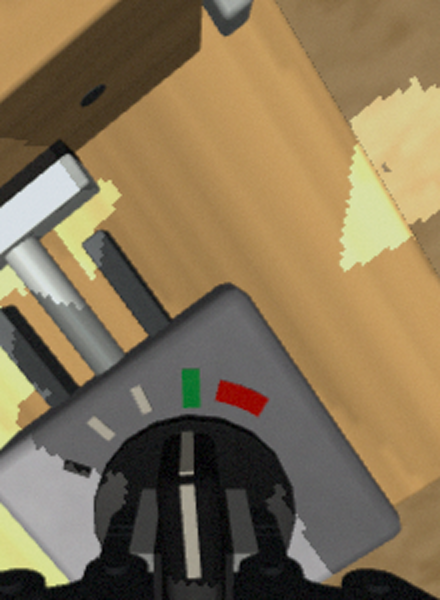

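Run:
```python
from h import *
np.set_printoptions(precision=4,suppress=True)
def ang(fn,p,q,z=.096):
    a=unproj(fn,*p,z);b=unproj(fn,*q,z);return np.arctan2(a[1]-b[1],a[0]-b[0]),a[:2],b[:2]
# fit automatically: bright pixels of pointer line centre per row
for fn in ["w8","w9","w10","w11"]:
    c=np.load(f"pics/{fn}.npz")["color"].astype(int).sum(2)
    us=[];vs=[]
    for v in range(246,286):
        r=c[v,262:292]; w=np.clip(r-200,0,None).astype(float)
        if w.sum()>0: us.append(262.0+(w*np.arange(30)).sum()/w.sum()); vs.append(v)
    k=np.polyfit(vs,us,1); p0=(np.polyval(k,246),246);p1=(np.polyval(k,285),285)
    r=np.load(f"pics/{fn}.npz")["rot"]
    print(fn,p0,p1,ang(fn,p0,p1),2*np.arctan2(r[2],r[1]))
# board
for u,v in [(302,322),(190,327)]: print(unproj("d11",255+u/8,190+v/8,.082))
for u,v in [(300,458),(192,458)]: print(unproj("d11",255+u/8,190+v/8,.03))
```

```text
w8 (np.float64(276.0504776251295), 246) (np.float64(276.0787079810977), 285) (np.float64(0.6147080049689014), array([ 0.5224, -0.0228]), array([ 0.5073, -0.0335])) 0.6146347008317956
w9 (np.float64(276.61298210015565), 246) (np.float64(276.71430038073976), 285) (np.float64(-0.1816590571578324), array([ 0.5263, -0.0405]), array([ 0.5081, -0.0371])) -0.18398529399130242
w10 (np.float64(274.10719606262546), 246) (np.float64(276.5437851071679), 285) (np.float64(-0.5296504256586163), array([ 0.5235, -0.0481]), array([ 0.5075, -0.0387])) -0.5852171057406983
w11 (np.float64(273.3251140942754), 246) (np.float64(276.40779864387656), 285) (np.float64(-0.544052309238185), array([ 0.5233, -0.0483]), array([ 0.5074, -0.0387])) -0.6142166984565067
[ 0.6461 -0.1175  0.082 ]
[ 0.6068 -0.1183  0.082 ]
[ 0.6456 -0.1241  0.03  ]
[ 0.6074 -0.1216  0.03  ]
```

Request:
move_arm --series '[[[0,0,0,0,0,0,0.005],[0,0,0,0,0,0,0.005],[0,0,0,0,0,0,0.005],[0,0,0,0,0,0,0.005],[0,0,0,0,0,0,0.005],[0,0,0,0,0,0,0.005]]]' --newtons 100

```text
clock: 13.05
position: [0.5056, -0.0381, 0.08]
ee_rot: [0.002, 0.953, -0.302, 0.002]
contact_force: [-2.1, -4.2, 7.7]
width: 0.0132
```

```bash
cat > ang.py <<'E'
from h import *
def dial(fn):
    c=np.load(f"pics/{fn}.npz")["color"].astype(int).sum(2)
    us=[];vs=[]
    for v in range(246,286):
        r=c[v,262:292]; w=np.clip(r-200,0,None).astype(float)
        if w.sum()>0: us.append(262.0+(w*np.arange(30)).sum()/w.sum()); vs.append(v)
    k=np.polyfit(vs,us,1); a=unproj(fn,np.polyval(k,246),246,.096);b=unproj(fn,np.polyval(k,285),285,.096)
    r=np.load(f"pics/{fn}.npz")["rot"]
    print(fn,"dial",.6147-np.arctan2(a[1]-b[1],a[0]-b[0]),"tool",.6147-2*np.arctan2(r[2],r[1]))
E
python3 - <<'E'
from ang import *
s=manip.get_state();print(s["clock"],s["position"],s["contact_force"],s["moment"],s["effort"],s["width"])
snap("wrist","w12",(240,180,340,345),4); dial("w12")
E
```

```text
13.05 [ 0.50558125 -0.03810374  0.08000492] [-2.13930592 -4.16801498  7.65913066] [-0.52345779  0.44639745  2.44180536] [ -0.46470556 -35.27712822 -17.64438272   2.59273902  -0.65164648
   2.45253928] 0.013154183157752892
w12 dial 1.164575886742694 tool 1.2284364976529032
```

View pics/w12.png

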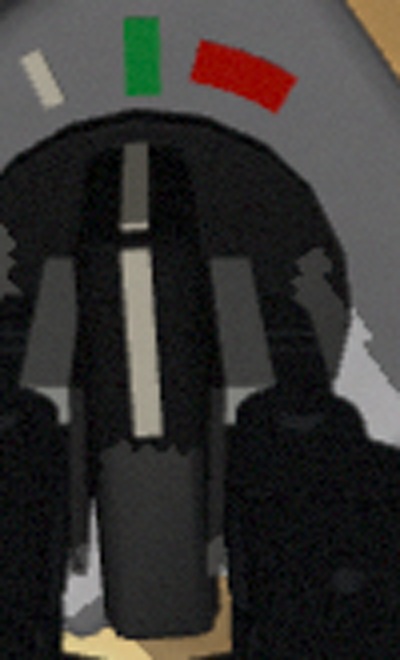

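Run:
```python
from ang import *
snap("scene","s12",(252,165,312,227),9.6); show("d11",(270,195,310,255),10,"d11z")
```

```text
(no output)
```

View pics/s12.png

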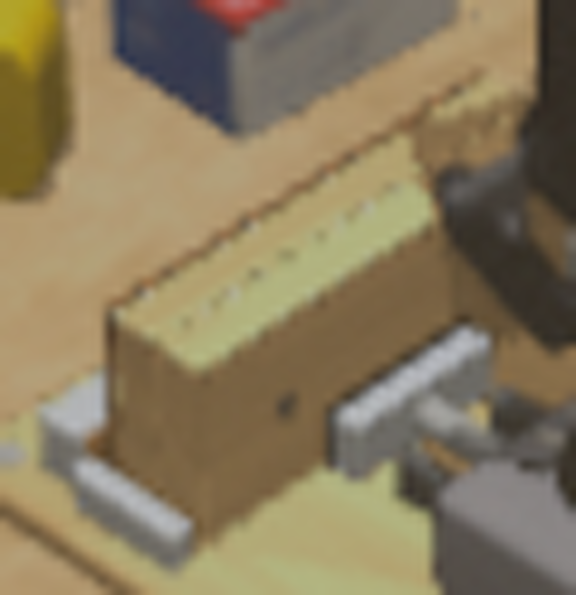

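View pics/d11z.png

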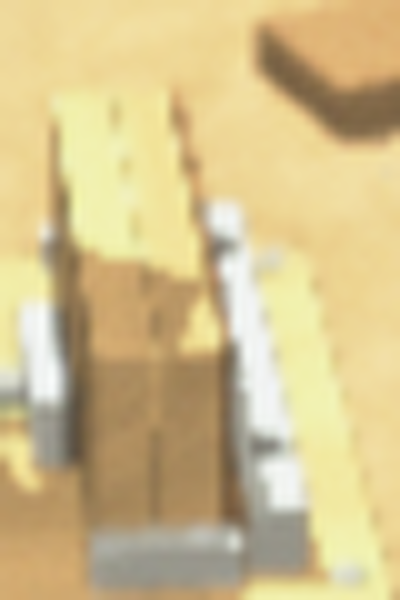

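```bash
cat > ov.py <<'E'
from h import *
def ov(fn,crop,s,out,bx=0.,by=0.,byaw=0.,O=(.630,-.0345,.017)):
    c=np.load("pics/"+fn+".npz")["color"]; x0,y0,x1,y1=crop
    c=cv2.resize(c[y0:y1,x0:x1],None,fx=s,fy=s,interpolation=cv2.INTER_CUBIC)
    def W(p): a=O[2]; return [O[0]+np.cos(a)*p[0]-np.sin(a)*p[1],O[1]+np.sin(a)*p[0]+np.cos(a)*p[1],p[2]]
    def L(p,q,col):
        a=(proj(fn,W(p))-[x0,y0])*s;b=(proj(fn,W(q))-[x0,y0])*s
        cv2.line(c,tuple(map(int,a.round())),tuple(map(int,b.round())),col,1)
    def box(X0,X1,Y0,Y1,Z0,Z1,col):
        P=[(x,y,z) for x in(X0,X1) for y in (Y0,Y1) for z in (Z0,Z1)]
        for i in range(8):
            for k in (1,2,4):
                if not i&k: L(P[i],P[i|k],col)
    box(bx-.02,bx+.02,by-.08,by+.08,.012,.082,(0,0,255))
    for x,y,X,Y in[(.02,-.0855,.02,.0855)]: L((x,y,.036),(X,Y,.036),(255,0,0)); L((x,y,.012),(X,Y,.012),(255,0,0))
    for y in (-.0855,.0855): L((-.02,y,.028),(.02,y,.028),(255,255,0)); L((-.02,y,.012),(.02,y,.012),(255,255,0))
    cv2.imwrite("pics/"+out+".png",c)
E
python3 -c "
from ov import *
ov('s12',(245,160,325,230),9,'o1'); ov('d11',(255,190,315,260),8.5,'o2')"
```

```text
(no output)
```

View pics/o1.png

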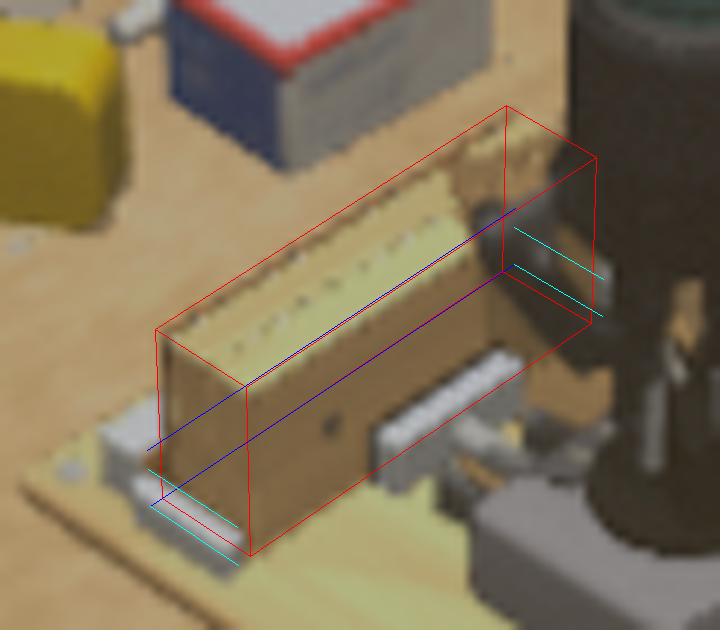

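View pics/o2.png

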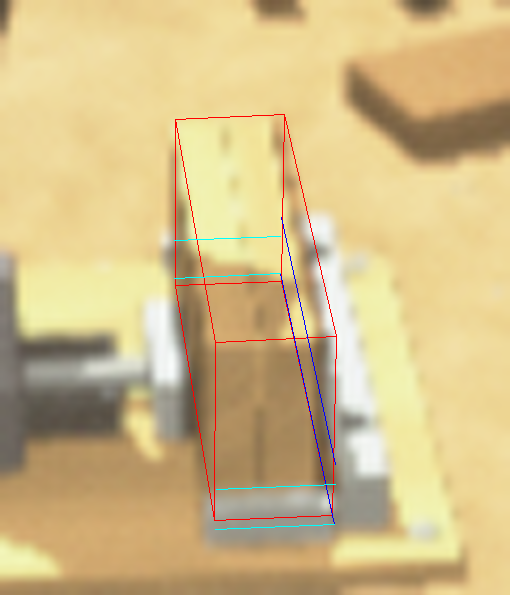

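Run:
```python
from h import *
show("w12",(0,0,310,200),2.55,"w12a"); show("w10",(120,60,240,160),6.5,"w12b")
```

```text
(no output)
```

View pics/w12a.png

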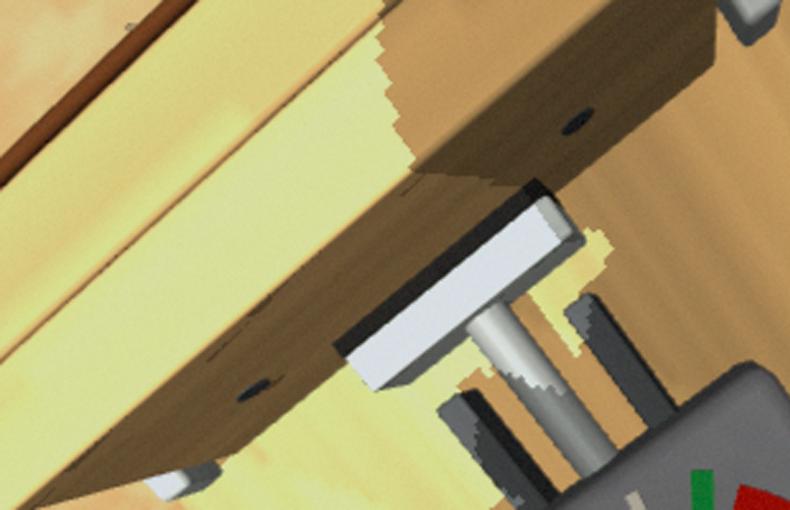

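View pics/w12b.png

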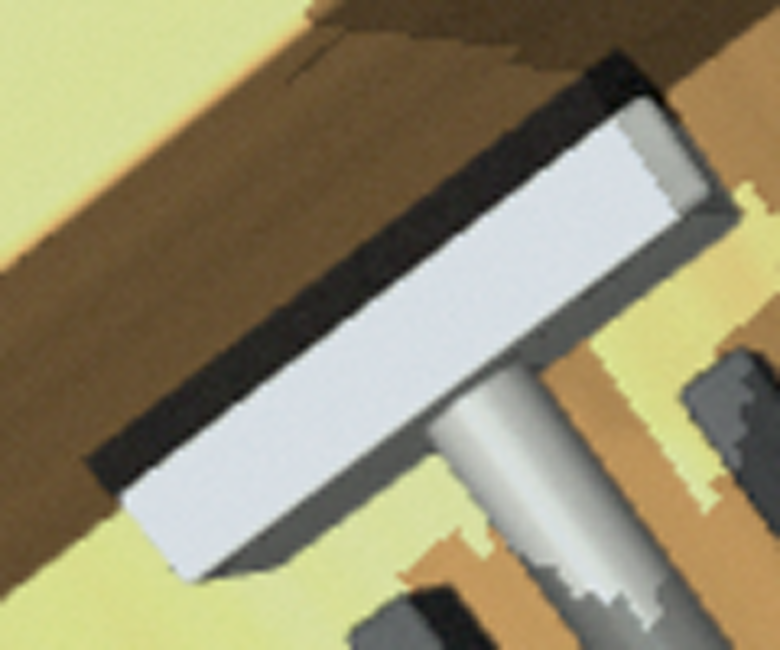

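Run:
```python
from h import *
np.set_printoptions(precision=4,suppress=True)
def l(fn,p,q,z,s,o):
    a=unproj(fn,o[0]+p[0]/s,o[1]+p[1]/s,z);b=unproj(fn,o[0]+q[0]/s,o[1]+q[1]/s,z);d=a-b
    print(z,a[:2],b[:2],"yaw",np.arctan2(d[1],d[0])-np.pi/2)
l("w12",(232,458),(713,68),.012,2.55,(0,0))
l("w12",(333,350),(537,180),.036,2.55,(0,0))
l("w12",(25,510),(620,0),.082,2.55,(0,0))
l("w12",(0,362),(422,0),.082,2.55,(0,0))
l("w12",(0,187),(195,0),.082,2.55,(0,0))
```

```text
0.012 [0.607  0.0466] [ 0.6086 -0.1127] yaw 0.009570090299579226
0.036 [ 0.6063 -0.0049] [ 0.6074 -0.0652] yaw 0.017433187763924662
0.082 [0.6059 0.0398] [ 0.6078 -0.094 ] yaw 0.014344056590106291
0.082 [0.6257 0.0233] [ 0.6248 -0.0697] yaw -0.008833059937604304
0.082 [0.6439 0.002 ] [ 0.6444 -0.042 ] yaw 0.01144826654513409
```

Request:
move_arm --series '[[[0,0,0,0,0,0,0.005],[0,0,0,0,0,0,0.005],[0,0,0,0,0,0,0.005],[0,0,0,0,0,0,0.005],[0,0,0,0,0,0,0.005],[0,0,0,0,0,0,0.005],[0,0,0,0,0,0,0.005],[0,0,0,0,0,0,0.005],[0,0,0,0,0,0,0.005],[0,0,0,0,0,0,0.005],[0,0,0,0,0,0,0.005],[0,0,0,0,0,0,0.005]]]'

```text
clock: 14.15
position: [0.5056, -0.0381, 0.08]
ee_rot: [0.002, 0.953, -0.302, 0.002]
contact_force: [-2.5, -3.9, 6.3]
width: 0.0129
```

Run:
```python
from ang import *
s=manip.get_state();print(s["clock"],s["position"],s["contact_force"],s["moment"],s["width"])
snap("wrist","w13",None,1.4); dial("w13"); dial("w9")
```

```text
14.15 [ 0.50559291 -0.0381285   0.08000683] [-2.50534882 -3.90489589  6.27139536] [-0.52400412  0.44166838  2.47826952] 0.012945992035491117
w13 dial 1.1646649795529949 tool 1.2284912522121039
w9 dial 0.7963590571578324 tool 0.7986852939913025
```

View pics/w13.png

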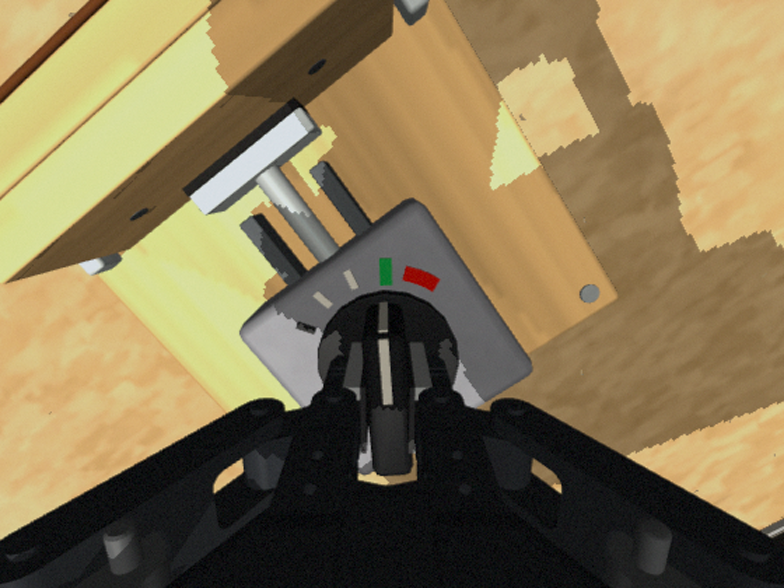

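Run:
```python
from h import *
show("w8",(300,70,420,170),6.5,"p8"); show("w9",(180,60,310,120),6,"p9")
```

```text
(no output)
```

View pics/p8.png

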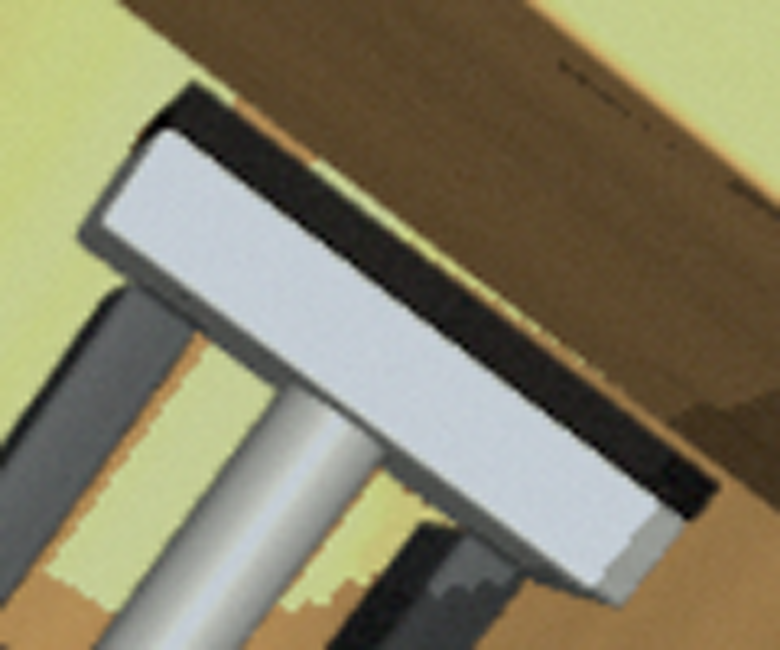

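View pics/p9.png

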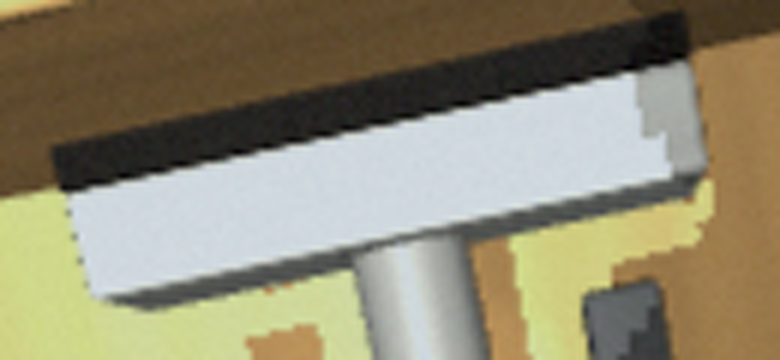

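Run:
```python
from h import *
np.set_printoptions(precision=4,suppress=True)
def l(fn,p,q,z,s,o):
    a=unproj(fn,o[0]+p[0]/s,o[1]+p[1]/s,z);b=unproj(fn,o[0]+q[0]/s,o[1]+q[1]/s,z);d=a-b
    print(fn,z,((a+b)/2)[:2],"yaw",np.arctan2(d[1],d[0])-np.pi/2,np.hypot(*d[:2]))
l("w8",(194,80),(718,486),.036,6.5,(300,70))
l("w9",(55,147),(688,12),.036,6,(180,60))
l("w10",(88,460),(618,50),.036,6.5,(120,60))
```

```text
w8 0.036 [ 0.5989 -0.0352] yaw 0.008036491667656298 0.05945733027548234
w9 0.036 [ 0.6054 -0.0358] yaw 0.008641675930592507 0.059478567969110836
w10 0.036 [ 0.6076 -0.0356] yaw 0.0127553580808617 0.05927193314027921
```

```bash
python3 -c "
from rig import manip
print(manip.sign_off()); s=manip.get_state(); print(s['clock'],s['position'],s['moment'],s['width'])"
```

```text
the job is handed in; nothing more can be done
None
the job is handed in; nothing more can be done
```

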